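# Charge the bench reactor and click its covers shut

### The arm

A 7-joint arm with a two-finger parallel gripper is mounted at the origin on the work surface. World frame = base frame: x ahead of the robot, y to its left, z up, the work surface at z = 0. Lengths are in m, angles in rad, forces in N, time in s.
With the tool pointing down it reaches from about 0.425 to 0.875 m from the base axis. Payload 8.4 kg.
Tool frame: the origin (TCP) lies midway between the tips of the shut fingers; the grasp point (between the pads) lies 19 mm behind it; z points along the fingers, y is the line along which they close (so a half turn about z gives the same grasp; the last joint's range is limited). The gripper opens to 85 mm and grips with 20 to 120 N. Pads are 22 mm wide; open, the fingers measure 114 mm over their backs; the gripper's body (76 mm by 85 mm) begins 54 mm behind the grasp point. The pads swing forward as they close: fully open they stand 13 mm farther back than shut.
Start: joints at [-1.284, 0.333, 0.04, 1.465, -0.013, 1.343, -0.059], TCP at [0.245, 0.602, 0.231] pointing down, gripper open.
Joint ranges: [-2.58, 2.58], [-0.38, 2.09], [-1.3, 1.39], [0.25, 2.4], [-1.5, 4.64], [0.08, 2.09], [-2.65, 2.65]. Speed limits (rad/s): [2.22, 2.22, 2.79, 2.79, 3.14, 3.14, 3.14].

### API

Orientations are given as a 3x3 rotation matrix whose columns are the frame's x, y, z axes.
In Python, from cell import manip, eyes gives the robot as it stands.
- The arm moves only by the shell command python3 -m creep 'ROWS' [FORCE]. ROWS is JSON, a list of rows, each a list of 7 numbers: the shift along the tool's x, y, z in mm, then the turn, a rotation vector about the tool's x, y, z in degrees, then the opening, from 0 (shut) to 1 (fully open). In form: [[x, y, z, wx, wy, wz, fingers], ...]. A call has 1 to 10 rows; each row shifts and turns the commanded pose from where the row before left it, along the tool's axes as they then stand; what a row does not reach is not made up. A row lasts 1/12 s, in which the tool goes at most 41.7 mm and 7.16 degrees, less where a joint would pass 70% of its speed; a pose out of reach is approached as far as the arm can. A call is refused whole if a number of a shift passes 41.7 or a number of a turn 7.16, either way. A call with a gripper value outside its range is refused whole. The fingers move at their own pace and stop on an object; FORCE is the grip in N (left out, the last holds). Time passes only in rows, so rows that do not move let the fingers close. It gives the time, the measured TCP pose, the force, the opening and the grip force at its end, in the units of the state.
- manip.get_obs(): the state, without advancing time (a new reading comes with each control period).
- eyes.get_image(name): name is "side" or "top" or "wrist"; returns the picture (384x512x3 uint8, blue, green, red); there is no depth.
- eyes.get_calibration(name): a dict with "fx", "fy", "cx", "cy" (pixels), "extrinsics" (4x4, takes a point from world to camera coordinates). Camera axes: x right, y down, z forward; pixel columns grow to the right and rows downward; lengths in m; the calibration is good to about 2 mm. A picture is of the moment at which its call begins: read the wrist's pose just before it. get_calibration takes no time and is no camera call; for the wrist camera it gives the pose at the moment of the call.
- manip.finish_job(): hands the job in; it is judged then, once.
The state is a dict: "t": time; "joint_positions": joint angles; "dq": joint speeds; "joint_efforts": joint torques, N m; "eef_pos": TCP position; "tool_rot": TCP orientation; "wrist_force": force on the tool from outside, world axes, zero at the start; "moment": the same for the moment, N m; "opening": opening from 0.0 (shut) to 1.0 (fully open); "grasp_force": force on a finger pad.
Only numpy, scipy, OpenCV 4.12 (cv2) and the standard library are available. Lean on these libraries where they do the work, as an engineer would, in place of code of your own. Each camera call takes 0.05 s, during which the arm holds its last target. There are 200 camera calls.

### The job

Get the reactor ready to run: tip all the catalyst pellets from the white tray into the steel pot and put the empty tray back level on its green mat, and stand every amber vial upright, fully down in a well of the vial block (any well, one each). Then press the pot's lid and all three blue covers of the block down, over an empty well too, until each clicks and stays shut. Leave the beaker, jar and spanner where they are.

Things in the scene. Friction and masses are not known exactly. Their poses are not given: they have to be found in the camera images.
- pot: Fixed round steel reactor pot, open at the top, 108 mm inside, 116 mm outside, rim 56 mm and inner floor 12 mm above the bench, on a black foot plate 190 x 100 mm. Origin under its centre on the bench, z up. +x points to its lid's hinge (axis along y, at x = 74 mm, z = 64 mm), -x to the catch post (x = -75 to -88 mm, 22 mm wide, top at 68 mm).
- pot_mouth (a point): Centre of the pot's rim plane, 56 mm above the bench; axes as the pot's.
- lid (a joint): Angle of the pot's hinged lid: 0 shut (runs from the hinge to -x, level), 1.57 upright, 1.95 fully open. Balanced: it stays where it stands open, but let go nearly shut it lifts. In the last 0.15 rad its nib must be pressed past a sprung ball in the catch post (about 4 N at the free edge); it then snaps to 0 and is held. Hanging on the ball it reads 0.06 or more.
- lid_tip (a point): Point on the lid's outer (upper when shut) face near its free edge, 129 mm from the hinge axis; z axis along that face's outward normal, x axis towards the hinge. The lid is a round aluminium plate 118 mm across, 6 mm thick (shut: mid-plane at the hinge's height), centre 74 mm from the hinge axis, a brass nib at 141 mm, a green disc on its outer face.
- block: Fixed aluminium vial block 140 x 206 x 40 mm high; three wells at x = 0, y = +66, 0, -66 mm (36 mm bore, chamfered, 28 mm deep, floor 12 mm above the bench). Origin on the bench under the middle well, z up. Each well has its own blue cover, its hinge behind (axis along y, at x = 64 mm, z = 86 mm); in front a dark catch post (x = -47 to -61 mm, 22 mm wide, top at 90 mm).
- flap0 (a joint): Angle of the hinged blue cover of the well at y = +66 mm of the block: 0 shut, 1.57 upright, 1.95 fully open. Plate 100 mm long from its hinge axis, 46 mm wide, 6 mm thick, tongue and brass nib at 103 mm. Behaves as the lid does; pressed about 4 N at the free edge to snap shut; hanging on the ball it reads 0.1 or more.
- flap1 (a joint): Angle of the hinged blue cover of the middle well of the block: 0 shut, 1.57 upright, 1.95 fully open. Plate 100 mm long from its hinge axis, 46 mm wide, 6 mm thick, tongue and brass nib at 103 mm. Behaves as the lid does; pressed about 4 N at the free edge to snap shut; hanging on the ball it reads 0.1 or more.
- flap2 (a joint): Angle of the hinged blue cover of the well at y = -66 mm of the block: 0 shut, 1.57 upright, 1.95 fully open. Plate 100 mm long from its hinge axis, 46 mm wide, 6 mm thick, tongue and brass nib at 103 mm. Behaves as the lid does; pressed about 4 N at the free edge to snap shut; hanging on the ball it reads 0.1 or more.
- mat: Fixed flat green mat 170 x 130 x 3 mm on the bench, the tray's place. Origin under its centre, long side along x.
- tray: Loose white weighing tray 104 x 74 mm, about 120 g, floor 3 mm thick, 16 mm walls on both long sides and at its +x end, open at its -x end (the spout, no lip). On the +x end wall stands an orange upright grip tab, 40 mm wide (y), 10 mm thick (x), its top 56 mm above the tray's underside. Origin under its centre; z up when level.
- tray_grip (a point): In the tray's grip tab, 10 mm below its top, 46 mm above the tray's underside and 47 mm from its centre towards +x; axes as the tray's. Pinch the tab here along the tray's x.
- pellet0: Loose dark catalyst pellet, a short cylinder 18 mm in diameter and 12 mm high, 12 g, at first lying flat on the tray. Origin in the centre of one end face, z along its axis. From 3 to 6 pellets are present.
- pellet1: Loose dark catalyst pellet, a short cylinder 18 mm in diameter and 12 mm high, 12 g, at first lying flat on the tray. Origin in the centre of one end face, z along its axis. From 3 to 6 pellets are present.
- pellet2: Loose dark catalyst pellet, a short cylinder 18 mm in diameter and 12 mm high, 12 g, at first lying flat on the tray. Origin in the centre of one end face, z along its axis. From 3 to 6 pellets are present.
- pellet3: Loose dark catalyst pellet, a short cylinder 18 mm in diameter and 12 mm high, 12 g, at first lying flat on the tray. Origin in the centre of one end face, z along its axis. From 3 to 6 pellets are present.
- pellet4: Loose dark catalyst pellet, a short cylinder 18 mm in diameter and 12 mm high, 12 g, at first lying flat on the tray. Origin in the centre of one end face, z along its axis. From 3 to 6 pellets are present.
- pellet5: Loose dark catalyst pellet, a short cylinder 18 mm in diameter and 12 mm high, 12 g, at first lying flat on the tray. Origin in the centre of one end face, z along its axis. From 3 to 6 pellets are present.
- vial0: Loose amber vial with a white cap and a heavy steel foot, a plain cylinder 32 mm in diameter and 56 mm high, about 60 g, at first standing on the bench. Origin at the centre of its foot, z up along its axis. 2 or 3 vials are present.
- vial1: Loose amber vial with a white cap and a heavy steel foot, a plain cylinder 32 mm in diameter and 56 mm high, about 60 g, at first standing on the bench. Origin at the centre of its foot, z up along its axis. 2 or 3 vials are present.
- vial2: Loose amber vial with a white cap and a heavy steel foot, a plain cylinder 32 mm in diameter and 56 mm high, about 60 g, at first standing on the bench. Origin at the centre of its foot, z up along its axis. 2 or 3 vials are present.
- beaker: Glass beaker 68 mm wide and 85 mm high on the bench; origin under its centre. Not part of the job.
- jar: Amber jar 60 mm wide and 75 mm high on the bench; origin under its centre. Not part of the job.
- spanner: Steel spanner lying on the bench. Not part of the job.
Mind the look-alikes: they are no part of the job. Leave any turquoise look-alike of the tray alone.

How it is judged:
By the outcome, as a careful person would: the job done as asked, in the order asked, and still so for the second after the job is handed in, with the robot touching nothing.
Of vial0, vial1, vial2 only 2 to 3 are there at a start; the rules pass over those that are not, and their reading is None.
Of pellet0, pellet1, pellet2, pellet3, pellet4, pellet5 only 3 to 6 are there at a start; the rules pass over those that are not, and their reading is None.
At some moment in a run one of vial0, vial1, vial2, tray may be knocked a few centimetres aside while the robot is not near it.
It also fails if it takes over 210 s, if anything falls off the work surface, if the arm or the gripper's body presses on something with over 40 N, if the wrist force passes 120 N, or if a joint passes its speed limit or range.

## Working session

There is one attempt and no reset: what is moved stays moved. The work goes in short steps, Python scripts to look and compute and a shell command to move; the robot and the scene stay as the last step left them, time stands still between calls to the robot, and variables do not carry over. Pictures are saved under pics/ and viewed, at most 14 in all, crops included, and the job is handed in when it is done.

```bash
ls; mkdir -p pics; python3 - <<'E'
from cell import manip, eyes
import cv2,numpy as np
np.set_printoptions(precision=4,suppress=True)
o=manip.get_obs(); print(o['t'],o['eef_pos'],o['tool_rot'],o['opening'])
for n in ("top","side"):
    im=eyes.get_image(n); cv2.imwrite(f"pics/{n}0.png",cv2.resize(im,(800,600),interpolation=cv2.INTER_CUBIC)); np.save(f"pics/{n}0.npy",im)
    c=eyes.get_calibration(n); print(n,c['fx'],c['fy'],c['cx'],c['cy']);print(np.array(c['extrinsics']))
E
```

```text
pics
0.0 [0.2444 0.6018 0.2304] [[-0.9265  0.3763 -0.0005]
 [ 0.3763  0.9265 -0.0015]
 [-0.0001 -0.0016 -1.    ]] 0.9993458407602359
top 372.5274551281811 372.5274551281811 255.35983500199492 189.63584049140556
[[-0.019  -0.9998 -0.0013  0.0114]
 [-0.9816  0.0189 -0.1898  0.5726]
 [ 0.1898 -0.0023 -0.9818  0.8703]
 [ 0.      0.      0.      1.    ]]
side 438.06228323826565 438.06228323826565 260.8921355099799 192.68267311761264
[[ 0.9812 -0.1931  0.0012 -0.5493]
 [-0.1408 -0.7198 -0.6797  0.1257]
 [ 0.1321  0.6668 -0.7335  1.0465]
 [ 0.      0.      0.      1.    ]]
```

View pics/top0.png

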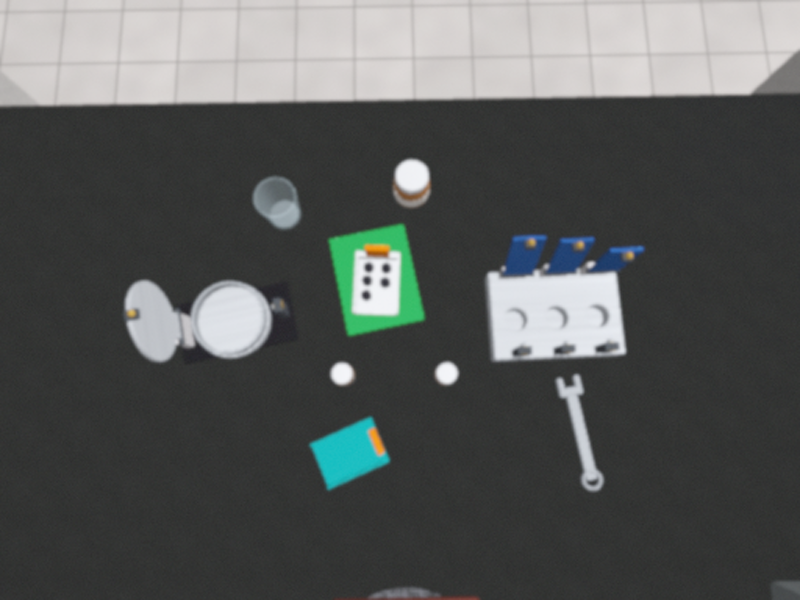

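View pics/side0.png

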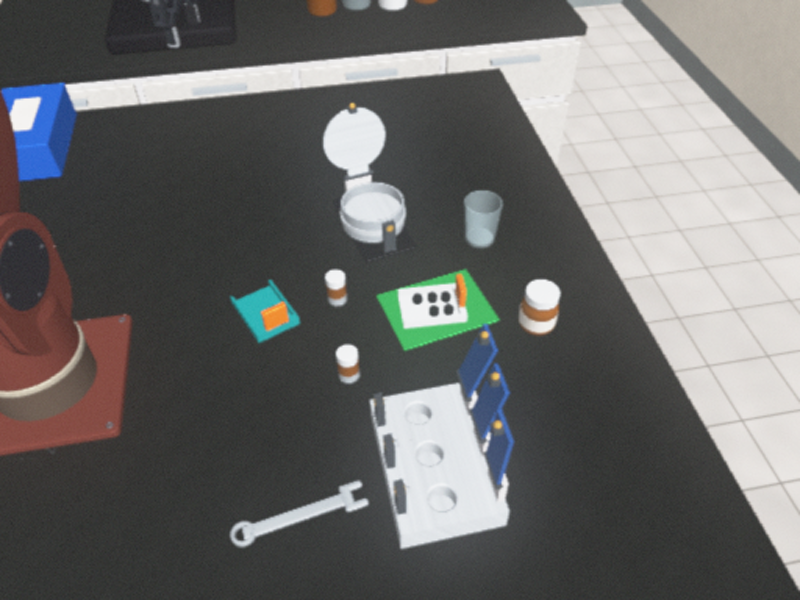

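The pictures show:
- **Pot and lid:** the pot is at top-view (231,319) with its lid open to the left.
- **Tray and pellets:** the tray is on the mat with 5 pellets. Its tab is at (377,249) and its spout points towards the robot.
- **Vials:** there are two, at (342,374) and (447,373).
- **Block:** it is at right, with all three covers open.

Next I'll work out the positions.

```bash
cat > h.py <<'E'
from cell import manip, eyes
import cv2,numpy as np
from scipy.spatial.transform import Rotation as R
np.set_printoptions(precision=4,suppress=True)
def cal(n):
    c=eyes.get_calibration(n); return np.array([[c['fx'],0,c['cx']],[0,c['fy'],c['cy']],[0,0,1]]),np.array(c['extrinsics'])
def loc(n,uv,z,KE=None):
    K,E=KE or cal(n); d=E[:3,:3].T@np.linalg.solve(K,[uv[0],uv[1],1]); o=-E[:3,:3].T@E[:3,3]
    return o+d*(z-o[2])/d[2]
def proj(n,P,KE=None):
    K,E=KE or cal(n); p=K@(E[:3,:3]@np.array(P).T+E[:3,3:4]); return (p[:2]/p[2]).T
def blobs(im,lo,hi,amin=15):
    m=cv2.inRange(cv2.cvtColor(im,cv2.COLOR_BGR2HSV),lo,hi)
    k,l,s,c=cv2.connectedComponentsWithStats(m); return m,l,[(i,s[i,4],c[i]) for i in range(1,k) if s[i,4]>=amin]
def down(yaw):  # tool down, tool y axis at world angle yaw (deg)
    a=np.radians(yaw); y=np.array([np.cos(a),np.sin(a),0]); z=np.array([0,0,-1.]); return np.column_stack([np.cross(y,z),y,z])
def go(p,rot=None):
    o=manip.get_obs(); T=np.array(o['tool_rot']); d=T.T@(np.array(p)-o['eef_pos'])*1000
    rv=np.zeros(3) if rot is None else np.degrees(R.from_matrix(T.T@rot).as_rotvec())
    print('shift mm (current tool axes)',d.round(1),'rotvec',rv.round(2),'| eef',np.array(o['eef_pos']),'t',round(o['t'],2))
E
python3 - <<'E'
from h import *
im=np.load('pics/top0.npy'); s=512/800
for nm,lo,hi in (('orange',(8,150,120),(25,255,255)),('green',(45,100,60),(80,255,255))):
    m,l,b=blobs(im,lo,hi)
    for i,a,c in b:
        r=cv2.minAreaRect(np.argwhere(l==i)[:,::-1].astype(np.float32)); bx=cv2.boxPoints(r)
        print(nm,a,c,loc('top',c,.05 if nm=='orange' else .003),[loc('top',q,.056 if nm=='orange' else .003)[:2] for q in bx])
m,l,b=blobs(im,(0,0,150),(180,60,255),30)
for i,a,c in b:
    r=cv2.minAreaRect(np.argwhere(l==i)[:,::-1].astype(np.float32)); 
    if c[1]>100: print('white',a,c/s,'z56',loc('top',c,.056),[loc('top',q,.04)[:2] for q in cv2.boxPoints(r)])
g=cv2.cvtColor(im,cv2.COLOR_BGR2GRAY)
P=lambda q,z: loc('top',np.array(q)*s,z)[:2]
print('potrim',P((231,319),.056),'L/R',P((190,320),.056),P((272,318),.056),'post',P((281,302),.068))
print('block',[P(q,.04) for q in((487,274),(616,272),(626,353),(493,360))],'posts',[P(q,.09) for q in((522,350),(565,348),(608,346))])
print('traytop',[P(q,.016) for q in((356,252),(402,252),(399,317),(352,314))])
E
```

```text
orange 84 [241.131  159.4405] [0.6523 0.035  0.05  ] [array([0.6574, 0.0527]), array([0.6567, 0.0174]), array([0.6411, 0.0176]), array([0.6417, 0.0528])]
orange 68 [240.9706 281.7206] [0.3509 0.0389 0.05  ] [array([0.365 , 0.0502]), array([0.3689, 0.0404]), array([0.3372, 0.0269]), array([0.3334, 0.0367])]
green 1990 [240.1568 178.1141] [0.6145 0.0398 0.003 ] [array([0.688 , 0.1239]), array([ 0.7146, -0.013 ]), array([ 0.5406, -0.0435]), array([0.5157, 0.0891])]
white 387 [411.5391 175.5854] z56 [ 0.7754 -0.0242  0.056 ] [array([0.8117, 0.0021]), array([ 0.8106, -0.0534]), array([ 0.752 , -0.0517]), array([0.7531, 0.0032])]
white 250 [283.1687 213.3   ] z56 [0.7142 0.1869 0.056 ] [array([0.7218, 0.2219]), array([0.7522, 0.183 ]), array([0.7163, 0.1571]), array([0.6862, 0.196 ])]
white 1073 [376.082  284.1624] z56 [0.5929 0.0366 0.056 ] [array([0.5487, 0.0776]), array([0.6566, 0.0734]), array([ 0.6523, -0.0034]), array([0.5445, 0.0024])]
white 4268 [554.2456 313.6283] z56 [ 0.5399 -0.244   0.056 ] [array([ 0.6132, -0.1434]), array([ 0.6191, -0.363 ]), array([ 0.4755, -0.3562]), array(
[... 367 characters left out ...]
56 [ 0.4508 -0.0703  0.056 ] [array([ 0.4679, -0.056 ]), array([ 0.4673, -0.0881]), array([ 0.4355, -0.0869]), array([ 0.4361, -0.055 ])]
white 599 [579.964  430.5327] z56 [ 0.3596 -0.2705  0.056 ] [array([ 0.439 , -0.2432]), array([ 0.4471, -0.2791]), array([ 0.2756, -0.3089]), array([ 0.2682, -0.2742])]
potrim [0.5412 0.2658] L/R [0.5408 0.3304] [0.5415 0.2012] post [0.5647 0.1851]
block [array([ 0.6098, -0.1435]), array([ 0.6091, -0.3535]), array([ 0.4772, -0.3576]), array([ 0.4701, -0.1463])] posts [array([ 0.4803, -0.1825]), array([ 0.4821, -0.2472]), array([ 0.4838, -0.312 ])]
traytop [array([0.6575, 0.0712]), array([ 0.656 , -0.0062]), array([0.5455, 0.001 ]), array([0.552 , 0.0783])]
```

```bash
python3 - <<'E'
import cv2,numpy as np
im=np.load('pics/top0.npy')
cv2.imwrite('pics/topL.png',cv2.resize(im[140:310,70:280],(790,640))[:600])
a=cv2.resize(im[130:250,70:200],(400,370),interpolation=3); b=cv2.resize(im[135:245,200:285],(400,370*1),interpolation=3) ; c=cv2.resize(im[140:240,300:420],(480,400)[:2],interpolation=3)
E
python3 -c "
import numpy as np,cv2
im=np.load('pics/top0.npy')[140:240,70:420]
cv2.imwrite('pics/strip.png',np.vstack([cv2.resize(im[:,:175],(800,457))[:300*2] ]))
"
python3 -m creep '[[0,0,30,0,0,0,1],[0,0,30,0,0,0,1],[0,0,0,-7,0,0,1],[0,0,0,-7,0,0,1],[0,0,0,-7,0,0,1],[0,0,0,-7,0,0,1],[0,0,0,-7,0,0,1],[0,0,0,-7,0,0,1],[0,0,0,-7,0,0,1],[0,0,0,-7,0,0,1]]'; python3 -m creep '[[0,0,0,-7,0,0,1],[0,0,0,0,0,0,1],[0,0,0,0,0,0,1]]'; python3 -c "
from h import *
o=manip.get_obs();print(np.array(o['tool_rot']),np.array(o['joint_positions']))"
```

```text
t: 0.93
eef_pos: [0.2594, 0.5965, 0.1709]
tool_rot: [[-0.913, 0.271, 0.305], [0.406, 0.658, 0.634], [-0.029, 0.703, -0.711]]
wrist_force: [1.0, -0.5, 0.8]
opening: 1.003
grasp_force: 0.0
t: 1.18
eef_pos: [0.2666, 0.5963, 0.1726]
tool_rot: [[-0.907, 0.266, 0.326], [0.419, 0.646, 0.638], [-0.041, 0.715, -0.698]]
wrist_force: [0.2, 0.8, -0.2]
opening: 1.0
grasp_force: 0.0
[[-0.907   0.266   0.3264]
 [ 0.419   0.6461  0.6379]
 [-0.0412  0.7154 -0.6975]] [-1.271  -0.0117 -0.0265  2.2423  0.8662  0.1873 -0.9404]
```

```bash
python3 -c "
from h import *
go([.27,.6,.29],down(66))"
```

```text
shift mm (current tool axes) [ -6.3  87.3 -78.4] rotvec [45.7   2.55  0.19] | eef [0.2666 0.5963 0.1726] t 1.18
```

```bash
python3 -m creep '[[0,0,-20,6.5,0.4,0,1],[0,0,-20,6.5,0.4,0,1],[0,0,-20,6.5,0.4,0,1],[0,0,-20,6.5,0.4,0,1],[0,0,-20,6.5,0.4,0,1],[0,0,-20,6.5,0.4,0,1],[0,0,0,6.5,0.4,0,1],[0,0,0,0,0,0,1],[0,0,0,0,0,0,1]]'; python3 -c "
from h import *
print(manip.get_obs()['joint_positions'])
go([.652,.035,.28],down(-4))"
```

```text
t: 1.93
eef_pos: [0.255, 0.5524, 0.2503]
tool_rot: [[-0.902, 0.419, 0.099], [0.43, 0.892, 0.141], [-0.029, 0.17, -0.985]]
wrist_force: [-0.6, -0.7, -0.6]
opening: 1.0
grasp_force: 0.0
[-1.277   0.1178  0.0404  1.7001  0.0464  1.1577 -0.1236]
shift mm (current tool axes) [-581.5 -289.9  -63. ] rotvec [ 9.58 -4.39 68.5 ] | eef [0.255  0.5524 0.2503] t 1.93
```

```bash
python3 -m creep '[[0,0,-25,4.8,-2.2,0,1],[0,0,-25,4.8,-2.2,0,1],[-24,-12,0,0,0,0,1],[-24,-12,0,0,0,0,1],[-24,-12,0,0,0,0,1],[-24,-12,0,0,0,0,1],[-24,-12,0,0,0,0,1],[-24,-12,0,0,0,0,1],[-24,-12,0,0,0,0,1],[-24,-12,0,0,0,0,1]]'; python3 -m creep '[[-24,-12,0,0,0,0,1],[-24,-12,0,0,0,0,1],[-24,-12,0,0,0,0,1],[-24,-12,0,0,0,0,1],[-24,-12,0,0,0,0,1],[-24,-12,0,0,0,0,1],[-24,-12,0,0,0,0,1],[-24,-12,0,0,0,0,1],[-24,-12,0,0,0,0,1],[-24,-12,0,0,0,0,1]]';python3 -m creep '[[-24,-12,0,0,0,6.8,1],[0,0,0,0,0,6.8,1],[0,0,0,0,0,6.8,1],[0,0,0,0,0,6.8,1],[0,0,0,0,0,6.8,1],[0,0,0,0,0,6.8,1],[0,0,0,0,0,6.8,1],[0,0,0,0,0,6.8,1],[0,0,0,0,0,6.8,1],[0,0,0,0,0,6.8,1]]'; python3 -m creep '[[0,0,0,0,0,0,1],[0,0,0,0,0,0,1]]' ; python3 -c "
from h import *
print(manip.get_obs()['joint_positions'])
go([.652,.035,.28],down(-4))
im=eyes.get_image('wrist'); cv2.imwrite('pics/w1.png',im)
K,E=cal('wrist'); print(E, -E[:3,:3].T@E[:3,3],K)
im=eyes.get_image('top'); cv2.imwrite('pics/t1.png',im)
m,l,b=blobs(im,(8,150,120),(25,255,255))
print([(a,loc('top',c,.05)) for i,a,c in b])
m,l,b=blobs(im,(0,0,150),(180,60,255),100)
print([(a,loc('top',c,.056)) for i,a,c in b if c[1]>100])
"
```

```text
t: 2.77
eef_pos: [0.3793, 0.375, 0.3206]
tool_rot: [[-0.895, 0.435, 0.098], [0.434, 0.9, -0.04], [-0.106, 0.007, -0.994]]
wrist_force: [0.8, 0.5, 0.1]
opening: 1.001
grasp_force: 0.0
t: 3.6
eef_pos: [0.5413, 0.163, 0.3467]
tool_rot: [[-0.895, 0.435, 0.101], [0.434, 0.9, -0.039], [-0.107, 0.009, -0.994]]
wrist_force: [0.7, 0.4, 0.6]
opening: 0.999
grasp_force: 0.0
t: 4.43
eef_pos: [0.5569, 0.143, 0.349]
tool_rot: [[0.074, 0.992, 0.101], [0.997, -0.071, -0.039], [-0.031, 0.103, -0.994]]
wrist_force: [-0.3, 0.2, 0.5]
opening: 0.999
grasp_force: 0.0
t: 4.6
eef_pos: [0.5572, 0.1424, 0.3493]
tool_rot: [[0.067, 0.993, 0.101], [0.997, -0.063, -0.041], [-0.034, 0.103, -0.994]]
wrist_force: [0.2, -0.1, -0.6]
opening: 1.002
grasp_force: 0.0
[-0.8497  0.0713  0.5103  1.5552  0.0379  1.4427 -0.4102]
shift mm (current tool axes) [-98.3  93.7  82.8] rotvec [5.93 1.96 0.27] | eef [0.5572 0.1424 0.3493] t 4.6
[[ 0.9925 -0.0624  0.1047 -0.5808]
 [-0.0932 -0.9423  0.3215  0.1021]
 [ 0.0786 -0.3288 -0.9411  0.4899]
 [ 0.      0.      0.      1.    ]] [0.5474 0.2211 0.4891] [[264.511    0.     252.7321]
 [  0.     264.511  193.8654]
 [  0.       0.       1.    ]]
[(np.int32(85), array([0.6524, 0.0352, 0.05  ])), (np.int32(66), array([0.3509, 0.0391, 0.05  ]))]
[(np.int32(387), array([ 0.7754, -0.0242,  0.056 ])), (np.int32(160), array([0.6842, 0.241 , 0.056 ])), (np.int32(213), array([0.7148, 0.1835, 0.056 ])), (np.int32(1071), array([0.5929, 0.0365, 0.056 ])), (np.int32(4275), array([ 0.5399, -0.2439,  0.056 ])), (np.int32(429), array([0.5159, 0.2369, 0.056 ])), (np.int32(165), array([0.4535, 0.0921, 0.056 ])), (np.int32(163), array([ 0.4508, -0.0703,  0.056 ])), (np.int32(604), array([ 0.3588, -0.2707,  0.056 ]))]
```

View pics/w1.png

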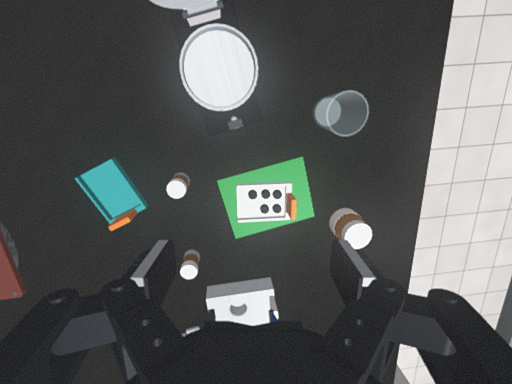

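```bash
python3 -m creep '[[0,0,0,5.9,2,0.3,1],[-10,10,23,0,0,0,1],[-10,10,23,0,0,0,1],[-10,10,23,0,0,0,1],[-10,10,23,0,0,0,1],[-10,10,23,0,0,0,1],[-10,10,23,0,0,0,1],[-10,10,23,0,0,0,1],[-10,10,23,0,0,0,1],[-10,10,23,0,0,0,1]]'; python3 -m creep '[[0,0,0,0,0,0,1],[0,0,0,0,0,0,1]]' ; python3 -c "
from h import *
im=eyes.get_image('wrist'); cv2.imwrite('pics/w2.png',im)
m,l,b=blobs(im,(5,150,120),(25,255,255)); print([(a,c,loc('wrist',c,.05)) for i,a,c in b])
m,l,b=blobs(im,(0,0,150),(180,60,255),100)
print([(a,c,loc('wrist',c,.056)) for i,a,c in b])
go([.652,.035,.03],down(-4))
"
```

```text
t: 5.53
eef_pos: [0.6415, 0.0441, 0.1418]
tool_rot: [[0.073, 0.997, 0.002], [0.997, -0.073, -0.001], [-0.001, 0.002, -1.0]]
wrist_force: [0.4, -0.2, 0.1]
opening: 1.001
grasp_force: 0.0
t: 5.7
eef_pos: [0.6404, 0.0437, 0.1418]
tool_rot: [[0.076, 0.997, -0.001], [0.997, -0.076, -0.003], [-0.003, -0.001, -1.0]]
wrist_force: [0.4, 0.5, 0.1]
opening: 1.002
grasp_force: 0.0
[]
[(np.int32(181), array([113.3536,   2.1768]), array([0.5489, 0.2045, 0.056 ])), (np.int32(100), array([148.65,   2.24]), array([0.5751, 0.2026, 0.056 ])), (np.int32(2331), array([346.849 ,  20.4689]), array([0.7228, 0.1797, 0.056 ])), (np.int32(1430), array([ 41.2748, 159.8077]), array([0.4593, 0.0929, 0.056 ])), (np.int32(100), array([ 85.11, 159.32]), array([0.4976, 0.0904, 0.056 ])), (np.int32(5324), array([218.4405, 192.186 ]), array([0.6103, 0.0518, 0.056 ])), (np.int32(486), array([369.356 , 219.4691]), array([0.7486, 0.0146, 0.056 ])), (np.int32(2570), array([401.7339, 258.7416]), array([ 0.7826, -0.0298,  0.056 ])), (np.int32(679), array([506.1193, 314.0736]), array([ 0.899 , -0.1052,  0.056 ]))]
shift mm (current tool axes) [ -8.6  11.5 113.3] rotvec [ 0.08  0.1  -0.32] | eef [0.6411 0.0446 0.1433] t 5.75
```

View pics/w2.png

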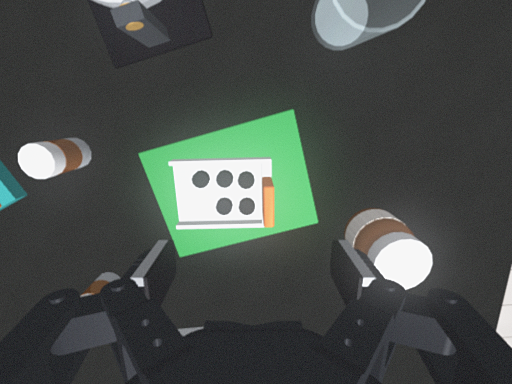

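```bash
python3 -c "
from h import *
f=lambda q,z:print(q,z,loc('wrist',q,z)[:2])
f((268,203),.045);f((263,178),.059);f((263,226),.059);f((274,226),.03)
f((170,163),.019);f((271,160),.019);f((179,226),.019)
f((134,26),.068)
"
```

```text
(268, 203) 0.045 [0.655  0.0343]
(263, 178) 0.059 [0.6515 0.0627]
(263, 226) 0.059 [0.6485 0.0168]
(274, 226) 0.03 [0.6604 0.0031]
(170, 163) 0.019 [0.5589 0.0758]
(271, 160) 0.019 [0.6617 0.0711]
(179, 226) 0.019 [0.5572 0.006 ]
(134, 26) 0.068 [0.5655 0.1844]
```

```bash
python3 -m creep '[[-3,4,20,0,0,0,1],[-3,4,20,0,0,0,1],[-2,3,20,0,0,0,1],[0,0,20,0,0,0,1],[0,0,20,0,0,0,1],[0,0,12,0,0,0,1],[0,0,0,0,0,0,1],[0,0,0,0,0,0,1]]'; python3 -c "
from h import *
go([.652,.035,.03],down(-4))"
```

```text
t: 6.42
eef_pos: [0.652, 0.036, 0.0321]
tool_rot: [[0.076, 0.997, 0.002], [0.997, -0.076, -0.002], [-0.002, 0.002, -1.0]]
wrist_force: [0.2, -0.2, -0.1]
opening: 1.005
grasp_force: 0.0
shift mm (current tool axes) [-0.9  0.1  2.1] rotvec [ 0.13  0.09 -0.34] | eef [0.652  0.036  0.0321] t 6.42
```

```bash
python3 -m creep '[[0,1,2,0,0,0,0.6],[0,0,0,0,0,0,0.3],[0,0,0,0,0,0,0],[0,0,0,0,0,0,0],[0,0,0,0,0,0,0],[0,0,0,0,0,0,0],[0,0,0,0,0,0,0],[0,0,0,0,0,0,0],[0,0,0,0,0,0,0],[0,0,0,0,0,0,0]]' 70;  python3 -m creep '[[0,0,-10,0,0,0,0],[0,0,-15,0,0,0,0],[0,0,-20,0,0,0,0],[0,0,-20,0,0,0,0],[0,0,-20,0,0,0,0],[0,0,-20,0,0,0,0],[0,0,-20,0,0,0,0],[0,0,-20,0,0,0,0],[0,0,-20,0,0,0,0],[0,0,-20,0,0,0,0]]'; python3 -c "
from h import *
im=eyes.get_image('wrist'); cv2.imwrite('pics/w3.png',im)
o=manip.get_obs();print(o['joint_positions'],np.array(o['tool_rot']))
go([.584,.230,.24],down(-40))"
```

```text
t: 7.25
eef_pos: [0.653, 0.035, 0.0295]
tool_rot: [[0.077, 0.997, 0.002], [0.997, -0.077, -0.002], [-0.002, 0.002, -1.0]]
wrist_force: [1.0, -0.0, 5.3]
opening: 0.101
grasp_force: 68.8
t: 8.08
eef_pos: [0.6517, 0.0355, 0.215]
tool_rot: [[0.077, 0.997, 0.0], [0.997, -0.077, -0.002], [-0.002, 0.001, -1.0]]
wrist_force: [-0.3, 0.3, -2.2]
opening: 0.105
grasp_force: 68.3
[-0.5702  0.3821  0.5938  1.4985 -0.2155  1.3214 -0.035 ] [[ 0.0771  0.997   0.0057]
 [ 0.997  -0.0771 -0.0014]
 [-0.0009  0.0058 -1.    ]]
shift mm (current tool axes) [188.6 -84.2 -21.1] rotvec [ 0.34 -0.05 35.58] | eef [0.6535 0.0355 0.2195] t 8.13
```

View pics/w3.png

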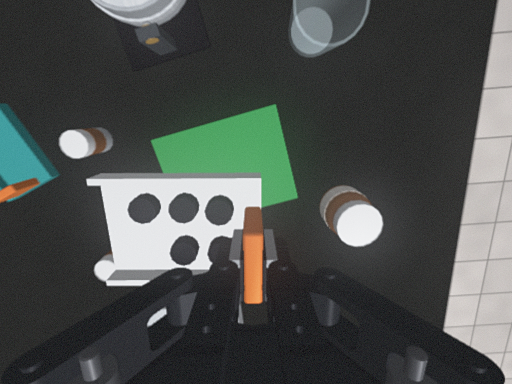

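```bash
python3 -m creep '[[0,0,0,0,0,3,0],[0,0,0,0,0,5,0],[0,0,0,0,0,6,0],[0,0,0,0,0,6,0],[0,0,0,0,0,6,0],[0,0,0,0,0,6,0],[0,0,0,0,0,5,0],[0,0,0,0,0,4,0],[0,0,0,0,0,2,0],[0,0,0,0,0,0,0]]'; python3 -c "
from h import *
go([.622,.179,.11],down(-47))"
```

```text
t: 8.97
eef_pos: [0.6519, 0.0357, 0.2137]
tool_rot: [[0.737, 0.676, 0.0], [0.676, -0.737, -0.003], [-0.001, 0.002, -1.0]]
wrist_force: [-0.5, -0.1, -3.1]
opening: 0.106
grasp_force: 68.3
shift mm (current tool axes) [  74.9 -126.1  103.4] rotvec [ 0.12  0.08 -0.5 ] | eef [0.6519 0.0357 0.2137] t 8.97
```

```bash
python3 -m creep '[[5,-8,0,0,0,0,0],[10,-17,0,0,0,0,0],[12,-20,0,0,0,0,0],[12,-20,0,0,0,0,0],[12,-20,0,0,0,0,0],[12,-20,0,0,0,0,0],[8,-14,5,0,0,0,0],[4,-7,10,0,0,0,0],[0,0,15,0,0,0,0],[0,0,15,0,0,0,0]]';python3 -m creep '[[0,0,15,0,0,0,0],[0,0,15,0,0,0,0],[0,0,15,0,0,0,0],[0,0,10,0,0,0,0],[0,0,3,0,0,0,0],[0,0,0,0,0,0,0],[0,0,0,0,0,0,0]]'; python3 -c "
from h import *
go([.622,.179,.11],down(-47))
a=eyes.get_image('side');b=eyes.get_image('wrist'); cv2.imwrite('pics/p1.png',np.vstack([cv2.resize(a[20:230,150:430],(600,450))[:300],cv2.resize(b,(600,450))[:300]]))"
```

```text
t: 9.8
eef_pos: [0.6221, 0.1793, 0.1675]
tool_rot: [[0.735, 0.678, 0.001], [0.678, -0.735, -0.003], [-0.001, 0.003, -1.0]]
wrist_force: [-0.5, -0.2, -2.4]
opening: 0.106
grasp_force: 68.3
t: 10.38
eef_pos: [0.6228, 0.1785, 0.1111]
tool_rot: [[0.736, 0.677, 0.002], [0.677, -0.736, -0.002], [-0.0, 0.003, -1.0]]
wrist_force: [0.9, 0.1, -2.0]
opening: 0.105
grasp_force: 68.3
shift mm (current tool axes) [-0.2 -0.9  1.1] rotvec [ 0.17  0.02 -0.43] | eef [0.6228 0.1785 0.1111] t 10.38
```

View pics/p1.png

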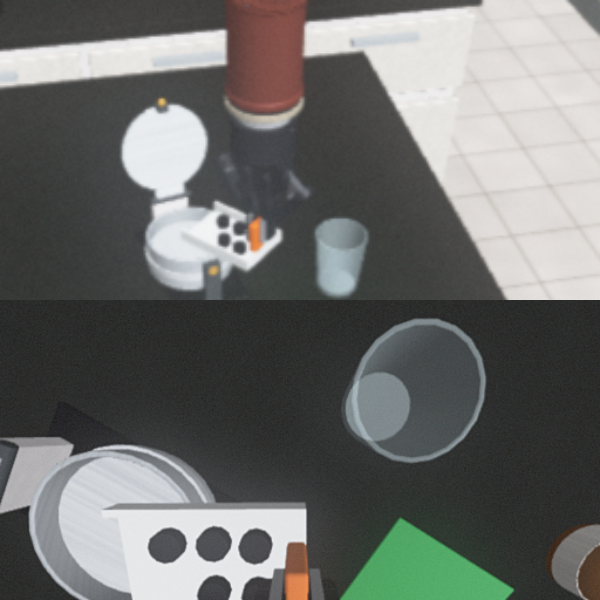

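The tray is level with 5 pellets, and its spout is over the pot. I'll start tipping.

```bash
python3 -m creep '[[0,-2.1,-8.6,-5,0,0,0],[0,-2.1,-8.6,-5,0,0,0],[0,-2.1,-8.6,-5,0,0,0],[0,-2.1,-8.6,-5,0,0,0],[0,-2.1,-8.6,-5,0,0,0],[0,-2.1,-8.6,-5,0,0,0],[0,-2.1,-8.6,-5,0,0,0],[0,-2.1,-8.6,-5,0,0,0],[0,-2.1,-8.6,-5,0,0,0],[0,-2.1,-8.6,-5,0,0,0]]'; python3 -m creep '[[0,-2.1,-8.6,-5,0,0,0],[0,-2.1,-8.6,-5,0,0,0],[0,-2.1,-8.6,-5,0,0,0],[0,0,0,0,0,0,0],[0,0,0,0,0,0,0],[0,0,0,0,0,0,0],[0,0,0,0,0,0,0]]'; python3 -c "
from h import *
print(manip.get_obs()['joint_positions'])
a=eyes.get_image('side');b=eyes.get_image('wrist'); cv2.imwrite('pics/p2.png',np.vstack([cv2.resize(a[20:230,150:430],(600,450))[:300],cv2.resize(b,(600,450))[:300]]))"
```

```text
t: 11.32
eef_pos: [0.5882, 0.218, 0.1814]
tool_rot: [[0.735, 0.431, 0.523], [0.678, -0.472, -0.564], [0.003, 0.769, -0.639]]
wrist_force: [-0.1, 0.7, -2.8]
opening: 0.101
grasp_force: 68.6
t: 11.9
eef_pos: [0.5721, 0.2335, 0.1902]
tool_rot: [[0.738, 0.284, 0.612], [0.675, -0.312, -0.668], [0.001, 0.906, -0.422]]
wrist_force: [0.3, -0.9, -1.4]
opening: 0.108
grasp_force: 68.9
[-1.7879  0.7331  1.0301  1.8816  0.5944  1.0701 -2.0316]
```

View pics/p2.png

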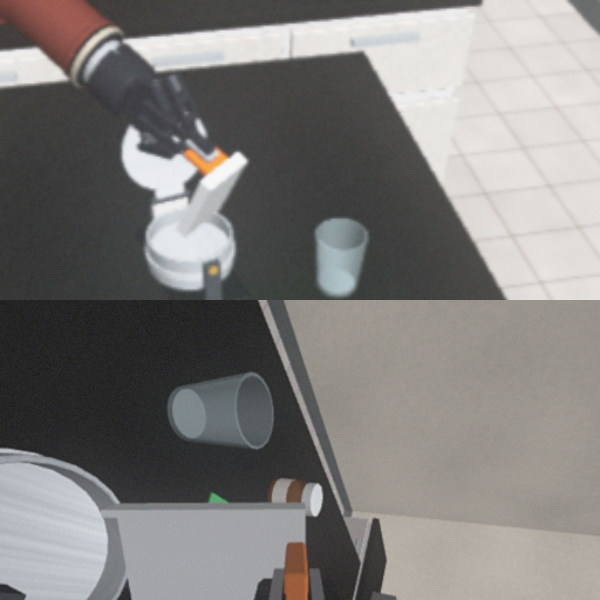

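```bash
python3 -m creep '[[0,18,-8.4,0,0,0,0],[0,18,-8.4,0,0,0,0],[0,18,-8.4,0,0,0,0],[0,2,0,6.5,0,0,0],[0,2,0,6.5,0,0,0],[0,2,0,6.5,0,0,0],[0,2,0,6.5,0,0,0],[0,2,0,6.5,0,0,0],[0,2,0,6.5,0,0,0],[0,2,0,6.5,0,0,0]]';  python3 -m creep '[[0,5,0,6.5,0,0,0],[0,10,0,6.5,0,0,0],[0,15,0,6.5,0,0,0],[-5,20,0,0,0,0,0],[-10,20,0,0,0,0,0],[-10,20,0,0,0,0,0],[-10,10,0,0,0,0,0],[0,0,0,0,0,0,0]]'; python3 -c "
from h import *
print(manip.get_obs()['joint_positions'])
go([.653,.035,.20],down(-4))
a=eyes.get_image('top');b=eyes.get_image('wrist'); cv2.imwrite('pics/p3.png',np.vstack([cv2.resize(a[130:300,70:300],(600,443))[:320],cv2.resize(b,(600,450))[:280]]))
m,l,b=blobs(a,(0,0,150),(180,60,255),100)
print([(q,loc('top',c,.056)) for i,q,c in b if c[1]>100])
"
```

```text
t: 12.83
eef_pos: [0.5783, 0.227, 0.2608]
tool_rot: [[0.736, 0.638, 0.226], [0.677, -0.696, -0.24], [0.004, 0.329, -0.944]]
wrist_force: [0.0, 0.7, -2.6]
opening: 0.105
grasp_force: 68.8
t: 13.5
eef_pos: [0.619, 0.1253, 0.2659]
tool_rot: [[0.741, 0.671, 0.005], [0.671, -0.741, -0.006], [-0.0, 0.008, -1.0]]
wrist_force: [0.6, -0.8, -1.4]
opening: 0.106
grasp_force: 68.9
[-0.9599  0.3723  0.9114  1.4996 -0.2888  1.4093 -0.8716]
shift mm (current tool axes) [-35.4  89.2  66.6] rotvec [  0.43   0.2  -43.83] | eef [0.619  0.1253 0.2659] t 13.5
[(np.int32(387), array([ 0.7754, -0.0242,  0.056 ])), (np.int32(911), array([0.6304, 0.1786, 0.056 ])), (np.int32(4281), array([ 0.5399, -0.2439,  0.056 ])), (np.int32(165), array([0.4533, 0.0919, 0.056 ])), (np.int32(163), array([ 0.4508, -0.0703,  0.056 ])), (np.int32(605), array([ 0.3591, -0.2706,  0.056 ]))]
```

View pics/p3.png

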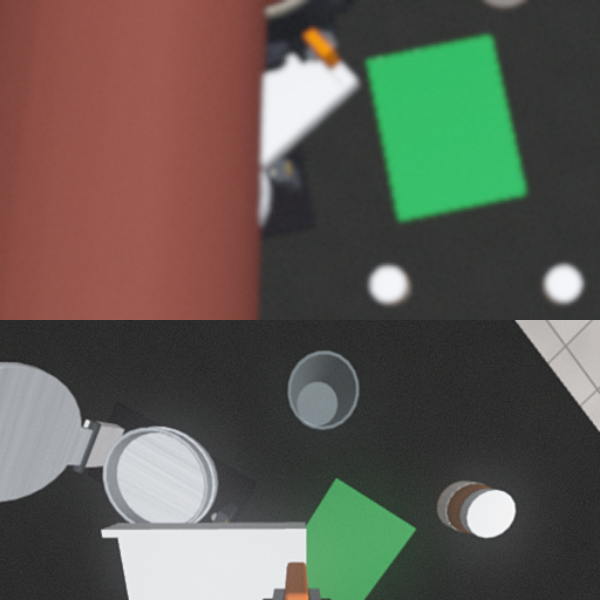

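```bash
python3 -m creep '[[-4,10,0,0,0,-6.3,0],[-4,10,0,0,0,-6.3,0],[0,10,0,0,0,-6.3,0],[0,0,0,0,0,-6.3,0],[0,0,0,0,0,-6.3,0],[0,0,0,0,0,-6.3,0],[0,0,0,0,0,-6,0],[0,0,0,0,0,0,0]]'; python3 -c "
from h import *
go([.656,.036,.10],down(-3))
a=eyes.get_image('top');b=eyes.get_image('wrist')
m,l,bb=blobs(a,(45,100,60),(80,255,255)); print([(q,loc('top',c,.003)) for i,q,c in bb])
cv2.imwrite('pics/p4.png',np.vstack([cv2.resize(a[130:300,70:300],(600,443))[:320],cv2.resize(b,(600,450))[:280]]))
"
```

```text
t: 14.27
eef_pos: [0.6353, 0.1079, 0.2652]
tool_rot: [[0.056, 0.998, 0.004], [0.998, -0.056, -0.005], [-0.004, 0.004, -1.0]]
wrist_force: [0.3, 0.4, -0.9]
opening: 0.106
grasp_force: 68.8
shift mm (current tool axes) [-69.9  24.  165.6] rotvec [ 0.25  0.26 -0.19] | eef [0.6353 0.1079 0.2652] t 14.27
[(np.int32(3073), array([0.6098, 0.0337, 0.003 ]))]
```

View pics/p4.png

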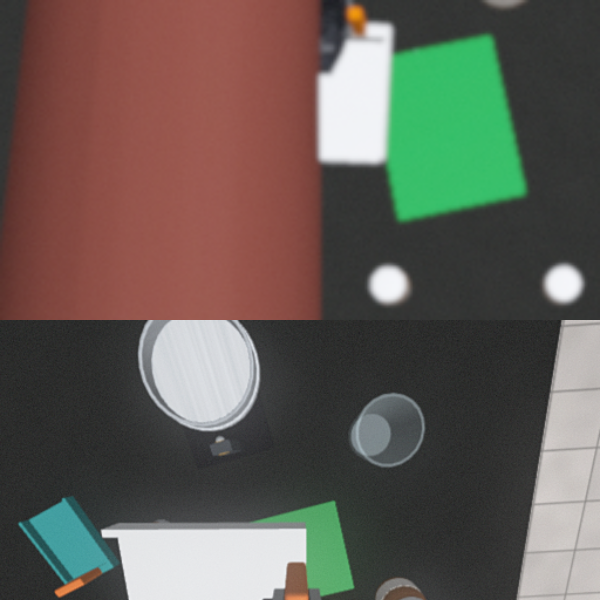

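```bash
python3 -c "
from h import *
a=eyes.get_image('top');b=eyes.get_image('wrist');s=eyes.get_image('side')
r=lambda i:cv2.resize(i,(400,300),interpolation=3)
np.savez('pics/m.npz',a=a,b=b,s=s)
cv2.imwrite('pics/m1.png',np.vstack([np.hstack([r(s[40:265,130:430]),r(b)]),np.hstack([r(b[0:150,100:300]),r(s[100:250,200:400])])]))
"
```

```text
(no output)
```

View pics/m1.png

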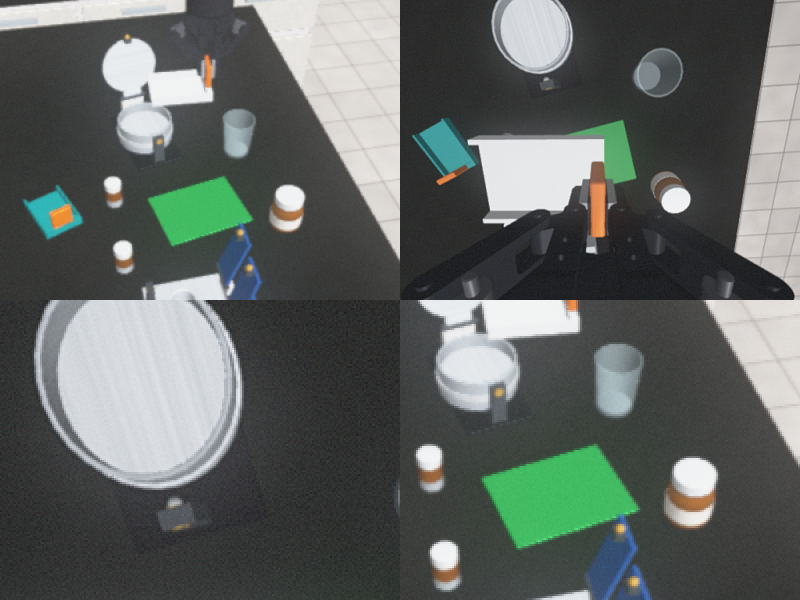

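```bash
python3 -c "
from h import *
d=np.load('pics/m.npz'); s0=np.load('pics/side0.npy').astype(int); s=d['s'].astype(int)
D=cv2.GaussianBlur(np.abs(s-s0).max(2).astype(np.uint8),(3,3),0)
m=(D>12).astype(np.uint8); k,l,st,c=cv2.connectedComponentsWithStats(m)
for i in range(1,k):
    if st[i,4]>8: print(st[i],c[i].round(),loc('side',c[i],0)[:2], s[l==i].mean(0).round(),s0[l==i].mean(0).round())
t0=np.load('pics/top0.npy').astype(int); a=d['a'].astype(int)
D=cv2.GaussianBlur(np.abs(a-t0).max(2).astype(np.uint8),(3,3),0)
m=(D>12).astype(np.uint8); k,l,st,c=cv2.connectedComponentsWithStats(m);print('top')
for i in range(1,k):
    if st[i,4]>5: print(st[i],c[i].round(),loc('top',c[i],0)[:2], a[l==i].mean(0).round(),t0[l==i].mean(0).round())
"
```

```text
[   0    0   48  228 4476] [ 16. 132.] [-0.1115  0.4544] [ 62.  65. 103.] [82. 71. 85.]
[ 94   0  23  32 337] [106.  13.] [0.126  1.2178] [59. 56. 56.] [79. 74. 72.]
[117   0  12  15  76] [124.   6.] [0.1977 1.2702] [49. 46. 47.] [76. 72. 72.]
[ 266    0   46   51 1977] [288.  23.] [0.8669 0.9811] [ 91.  94. 112.] [119. 121. 122.]
[304  53  11  16 101] [308.  59.] [0.8735 0.6893] [101.  97.  96.] [69. 71. 71.]
[ 239   56   68   78 2688] [272. 100.] [0.6891 0.4651] [149. 150. 153.] [69. 69. 67.]
[283  57   3   5  10] [284.  59.] [0.786 0.711] [80. 75. 74.] [67. 68. 68.]
[ 253  173   49   40 1453] [278. 194.] [0.6144 0.0481] [ 99. 186.  66.] [175. 197. 179.]
[ 12 179   4   3   9] [ 14. 180.] [-0.0805  0.2388] [65. 58. 58.] [51. 47. 48.]
[277 218   6   3  12] [280. 219.] [ 0.6013 -0.0343] [65. 83. 58.] [77. 89. 72.]
top
[   51     0   172   384 50942] [135. 194.] [0.5786 0.3168] [ 73.  81. 138.] [89. 90. 89.]
[ 223  154   35   50 1566] [241. 180.] [0.611 0.039] [106. 191.  55.] [186. 204. 188.]
```

```bash
python3 -m creep '[[-14,5,20,0,0,0,0],[-14,5,20,0,0,0,0],[-14,5,20,0,0,0,0],[-14,5,20,0,0,0,0],[-14,4,20,0,0,0,0],[0,0,20,0,0,0,0],[0,0,20,0,0,0,0],[0,0,20,0,0,0,0],[0,0,20,0,0,0,0],[0,0,20,0,0,0,0]]';  python3 -m creep '[[0,0,10,0,0,0,0],[0,0,0,0,0,0,0],[0,0,0,0,0,0,0]]'; python3 -c "
from h import *
go([.655,.036,.031],down(-3))"
```

```text
t: 15.35
eef_pos: [0.656, 0.0336, 0.0645]
tool_rot: [[0.065, 0.998, 0.004], [0.998, -0.065, -0.006], [-0.006, 0.004, -1.0]]
wrist_force: [0.1, -0.7, -2.6]
opening: 0.105
grasp_force: 68.8
t: 15.6
eef_pos: [0.6561, 0.0332, 0.0557]
tool_rot: [[0.064, 0.998, 0.004], [0.998, -0.064, -0.006], [-0.006, 0.004, -1.0]]
wrist_force: [0.7, -0.4, -1.6]
opening: 0.103
grasp_force: 68.8
shift mm (current tool axes) [ 2.9 -1.4 24.7] rotvec [ 0.23  0.34 -0.66] | eef [0.6561 0.0332 0.0557] t 15.6
```

```bash
python3 -m creep '[[1,0,8,0,0,0,0],[1,0,8,0,0,0,0],[1,0,7,0,0,0,0],[0,0,2,0,0,0,0],[0,0,0,0,0,0,0],[0,0,0,0,0,0,0]]'; python3 -m creep '[[0,0,0,0,0,0,0.4],[0,0,0,0,0,0,0.8],[0,0,0,0,0,0,1],[0,0,0,0,0,0,1],[0,0,0,0,0,0,1],[0,0,0,0,0,0,1],[0,0,-10,0,0,0,1],[0,0,-20,0,0,0,1],[0,0,-30,0,0,0,1],[0,0,-30,0,0,0,1]]'; python3 -m creep '[[0,0,-30,0,0,0,1],[25,-10,-30,0,0,0,1],[25,-10,-30,0,0,0,1],[25,-10,-20,0,0,0,1],[25,-10,-20,0,0,0,1],[0,0,0,0,0,0,1],[0,0,0,0,0,0,1]]'; python3 -c "
from h import *
a=eyes.get_image('wrist');t=eyes.get_image('top')
np.savez('pics/n.npz',a=a,t=t)
print(proj('wrist',[[.541,.266,.012],[.541,.266,.056],[.48,.458,.19]]))
m,l,b=blobs(t,(8,150,120),(25,255,255)); print([(q,loc('top',c,.05)) for i,q,c in b])
go([.541,.2,.35])
"
```

```text
t: 16.1
eef_pos: [0.6564, 0.0361, 0.0304]
tool_rot: [[0.063, 0.998, 0.004], [0.998, -0.063, -0.006], [-0.006, 0.004, -1.0]]
wrist_force: [-0.1, 0.2, -1.3]
opening: 0.106
grasp_force: 68.9
t: 16.93
eef_pos: [0.6554, 0.0363, 0.1217]
tool_rot: [[0.064, 0.998, 0.003], [0.998, -0.064, -0.006], [-0.006, 0.003, -1.0]]
wrist_force: [1.3, 0.2, 0.1]
opening: 1.0
grasp_force: 0.0
t: 17.52
eef_pos: [0.6219, 0.1418, 0.2516]
tool_rot: [[0.06, 0.998, 0.006], [0.998, -0.06, -0.004], [-0.004, 0.007, -1.0]]
wrist_force: [-0.7, -0.7, -1.0]
opening: 1.001
grasp_force: 0.0
[[ 184.6826   74.0474]
 [ 175.5739   68.833 ]
 [ -95.2718 -418.5045]]
[(np.int32(87), array([0.6548, 0.0359, 0.05  ])), (np.int32(68), array([0.3509, 0.0389, 0.05  ]))]
shift mm (current tool axes) [  55.5  -84.1 -100.9] rotvec [0. 0. 0.] | eef [0.6218 0.1387 0.2498] t 17.62
```

```bash
python3 -c "
from h import *
a=np.load('pics/n.npz')['a'].astype(float); g=np.clip((a-15)*3.5,0,255)
b=np.clip(a,0,255)
cv2.imwrite('pics/q1.png',np.hstack([cv2.resize(g[:190],(800,297))]))
cv2.imwrite('pics/q1.png',np.vstack([cv2.resize(g[:190],(800,297)),cv2.resize(b[:190],(800,297))]))
"
```

```text
[ WARN:0@0.099] global loadsave.cpp:1063 imwrite_ Unsupported depth image for selected encoder is fallbacked to CV_8U.
```

View pics/q1.png

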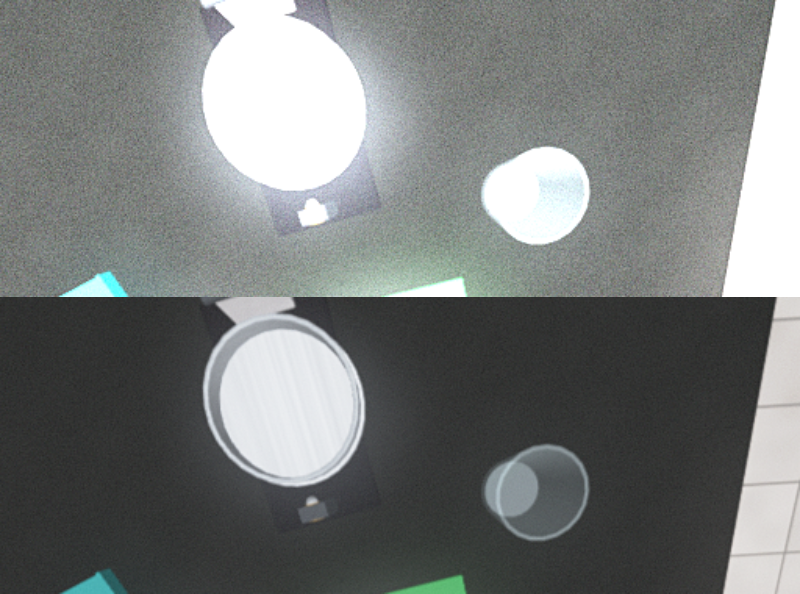

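```bash
python3 -c "
from h import *
t=np.load('pics/n.npz')['t']
g=cv2.cvtColor(t,cv2.COLOR_BGR2GRAY); t0=cv2.cvtColor(np.load('pics/top0.npy'),cv2.COLOR_BGR2GRAY)
print(g[158:206:3,222:262:3]); print(t0[158:206:3,222:262:3])
# bench diff amplified, whole top
D=cv2.GaussianBlur(np.abs(t.astype(int)-np.load('pics/top0.npy')).max(2).astype(np.uint8),(3,3),0)
k,l,st,c=cv2.connectedComponentsWithStats((D>10).astype(np.uint8))
for i in range(1,k):
    if st[i,4]>4: print(st[i],c[i].round(),loc('top',c[i],0)[:2])
"
```

```text
[[139 140 166 171 158 158 162 161 163 168 145 142 140 111]
 [138 151 233 237 148 100 101 101 107 210 230 203 138 126]
 [141 157 226 213 200 196 189 182 179 210 218 213 140 138]
 [139 161 234 243 243 243 243 243 242 242 241 207 141 138]
 [138 165 235 243 244 243 243 243 243 244 243 199 141 140]
 [141 171 234 243 243 243 243 243 243 243 243 199 141 142]
 [139 179 235 243 243 243 243 243 243 243 243 193 141 140]
 [141 190 237 243 244 243 243 243 243 243 243 189 141 142]
 [140 198 239 243 243 243 244 243 244 243 242 182 142 141]
 [141 202 239 243 244 244 244 244 244 244 241 176 143 141]
 [141 206 240 244 244 244 244 244 244 244 241 169 141 140]
 [142 214 240 244 243 244 244 244 244 244 241 161 141 143]
 [143 220 241 244 244 243 244 244 243 244 240 157 141 140]
 [143 218 242 243 244 243 244 243 244 244 240 155 142 141]
 [141 154 175 184 192 195 202 207 208 213 198 147 141 141]
 [140 141 141 141 143 141 143 142 143 142 142 140 141 141]]
[[139 137 145 144 166 166 167 169 169 160 140 140 139 109]
 [138 142 219 226 158 108 111 113 117 187 214 194 139 126]
 [140 145 225 213 191 159 147 148 136
[... 254 characters left out ...]
39]
 [140 163 233 201  57 151 241 186  75 193 242 207 140 140]
 [138 169 235 234 164 208 241 197  81 190 242 202 140 140]
 [139 169 234 232 194 235 243 241 231 240 243 198 140 140]
 [140 179 235 173  61 192 242 243 243 243 242 199 140 141]
 [140 187 237 217 130 214 243 243 243 243 242 192 140 141]
 [138 189 237 242 239 243 243 242 243 242 243 192 141 142]
 [141 199 239 243 243 243 243 243 243 243 242 188 141 141]
 [140 166 207 216 222 223 230 231 232 232 226 169 142 142]
 [140 140 141 142 144 142 144 145 146 148 146 142 142 141]]
[   32     0   161   384 50041] [109. 194.] [0.5796 0.3844]
[ 222  153   36   51 1154] [240. 177.] [0.6181 0.041 ]
[182 164   7   9  49] [185. 168.] [0.6457 0.1871]
```

```bash
python3 -m creep '[[20,-12,-20,0,0,0,1],[20,-12,-20,0,0,0,1],[20,-12,-20,0,0,0,1],[20,-12,-20,0,0,0,1],[20,-12,-20,0,0,0,1],[20,-12,-20,0,0,0,1],[20,-10,-10,0,0,0,1],[20,-10,0,0,0,0,1],[10,-10,0,0,0,0,1],[0,0,0,0,0,0,1]]'; python3 -c "
from h import *
a=eyes.get_image('wrist'); np.save('pics/r.npy',a)
print(proj('wrist',[[.541,.266,.012],[.541,.266,.056],[.48,.458,.19]]))
g=np.clip((a.astype(float)-10)*3,0,255)
cv2.imwrite('pics/r1.png',np.hstack([cv2.resize(g,(560,420))[:, :],]).astype(np.uint8))
go([.541,.2,.35])
"
```

```text
t: 18.45
eef_pos: [0.5289, 0.3186, 0.3773]
tool_rot: [[0.061, 0.998, 0.002], [0.998, -0.061, -0.006], [-0.006, 0.003, -1.0]]
wrist_force: [0.2, -0.2, -0.6]
opening: 0.999
grasp_force: 0.0
[[259.2259 177.6191]
 [259.9026 183.3768]
 [199.8729  52.0809]]
shift mm (current tool axes) [-115.5   18.2   28.2] rotvec [0. 0. 0.] | eef [0.5299 0.3166 0.3774] t 18.5
```

View pics/r1.png

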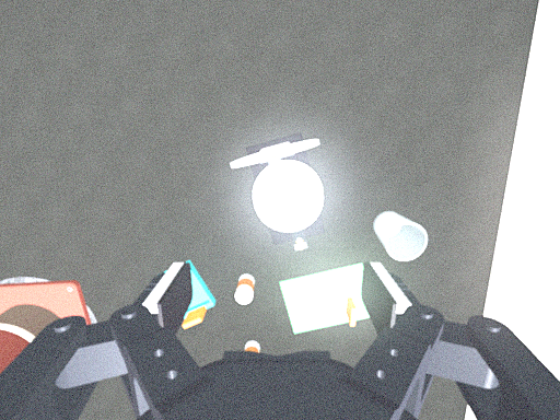

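```bash
python3 -c "
from h import *
a=cv2.cvtColor(np.load('pics/r.npy'),cv2.COLOR_BGR2GRAY); print(a[148:214:4,228:300:4])
n=cv2.cvtColor(np.load('pics/n.npz')['a'],cv2.COLOR_BGR2GRAY); print(n[10:122:8,130:236:7])
s0=np.load('pics/side0.npy').astype(int);s=np.load('pics/m.npz')['s'].astype(int);print((s-s0).mean(2).round().astype(int)[112:158:3,214:264:3])
"
```

```text
[[210 207 149 111  84 171 205 112 220 207 221 224  90  78  84  78  79  80]
 [ 77  69  70  75 158 138 191 235 233 234 228 221 174 235  78  83  79  78]
 [ 75  74  74 203 170 236 238 238 239 237 238 236 234 224 215  78  83  81]
 [ 78  75 138 184 237 239 239 240 237 238 238 238 234 240 223 225  79  75]
 [ 77  69 199 235 238 240 239 240 239 241 237 240 236 238 238 216 148  84]
 [ 79 151 227 238 239 239 239 240 239 241 238 240 238 237 238 239 230  79]
 [ 76 231 239 239 237 237 239 240 238 239 237 240 237 236 239 238 210  81]
 [ 77 227 239 239 237 238 239 240 241 238 239 238 239 236 239 238 135  79]
 [ 78 228 237 240 238 239 241 240 241 240 242 237 242 236 239 240 125  92]
 [ 78 214 238 241 238 238 240 239 241 241 242 239 241 239 238 240 115  84]
 [ 81 139 210 240 240 237 239 240 240 241 239 237 240 240 237 246 182  85]
 [ 79  76 152 241 240 239 237 241 240 241 239 238 239 241 236 139 219  87]
 [ 80  78 224 152 240 240 238 241 240 242 240 242 239 242 211 164  84  84]
 [ 79  82  76 222 147 244 239 239 239 241 241 241 242 198 129 151  82  83]
 [ 77  75  78  78 216 126 192 243 242 243 248 203 
[... 1551 characters left out ...]
 -1   1   1   0   0   1   0   0   2   1   2   2   3  10  12]
 [  1  -3   1   0   2   0   1  -1   1   0   1   1   1   0   0   6  12]
 [  3   1   3  -1   2   0   2   0   0   0   0   0   0  -1   5   0  10]
 [  5  -1   0   0   0   1  -1   0   0   1   1   2   3   1   0   6   7]
 [  7  -1  -1   1   0   0   2   1   2   3  -1  -1   5   0   2   2   6]
 [  4   5   0   2   0   1   1   2   3  -2   0  -2   1   4   1   2   8]
 [  6   3  -1   1  -1   2   0  -1   1   1   3   0  -1   1   1   4   4]
 [  0   1   1   3   0   2   0   0   2  -1  -2   1   2   2   2   2   2]
 [  2   2   0  -1   2   1   1   1  -2   2   1   1   0   7   0  -2   0]
 [ -1   3  -1  -1  -1   3   2   3   0  -1  -2   4   3   4  -3  -2  -3]]
```

```bash
python3 -c "
from h import *
w=cv2.imread('pics/w2.png'); print('pellet',w[176:183,198:205].mean((0,1)),'bench',w[270:280,200:210].mean((0,1)),w[60:70,250:260].mean((0,1)))
s0=np.load('pics/side0.npy').astype(float); s=np.mean([eyes.get_image('side').astype(float) for _ in range(5)],0)
t0=np.load('pics/top0.npy').astype(float); t=np.mean([eyes.get_image('top').astype(float) for _ in range(5)],0)
np.savez('pics/st.npz',s=s,t=t)
for n,x,y in(('side',s,s0),('top',t,t0)):
    D=np.abs(cv2.GaussianBlur((x-y).mean(2),(0,0),1.5)); print(n,np.median(D))
    k,l,st,c=cv2.connectedComponentsWithStats((D>3).astype(np.uint8))
    for i in range(1,k):
        if st[i,4]>6: print(st[i],c[i].round(),loc(n,c[i],0)[:2],x[l==i].mean().round(),y[l==i].mean().round())
"
```

```text
pellet [114.7551 115.3061 108.6122] bench [59.66 62.34 59.19] [56.31 57.83 56.53]
side 0.2604998805423273
[ 93   0  37  34 694] [111.  12.] [0.1454 1.2202] 52.0 66.0
[200   0   8  11  84] [204.   5.] [0.542  1.2192] 109.0 86.0
[240   0  11   9  72] [245.   4.] [0.7223 1.1967] 140.0 148.0
[  0  55  12  42 325] [ 5. 78.] [-0.2018  0.7694] 117.0 102.0
[  0 102   5   9  32] [  1. 106.] [-0.1811  0.6015] 70.0 66.0
[  4 111   4  10  24] [  5. 116.] [-0.1584  0.5441] 69.0 65.0
[ 11 111   3   5  11] [ 12. 113.] [-0.1411  0.556 ] 91.0 98.0
[  0 119   2   6   9] [  0. 121.] [-0.1682  0.5167] 68.0 64.0
[ 11 126   2   7  11] [ 12. 130.] [-0.1261  0.4679] 62.0 58.0
[  0 135  27   8 110] [ 13. 138.] [-0.1137  0.425 ] 61.0 71.0
[   0  140   49   66 1476] [ 24. 169.] [-0.0606  0.2785] 65.0 60.0
[ 252  173   51   40 1340] [278. 193.] [0.6152 0.0518] 196.0 173.0
[  0 185  17  18 152] [  5. 195.] [-0.0922  0.1832] 56.0 68.0
[  6 186  28  41 550] [ 21. 208.] [-0.0441  0.13  ] 76.0 70.0
[  0 204  14  19  75] [  6. 213.] [-0.0791  0.1191] 76.0 83.0
[  0 219  26  14 149] [ 10. 227.] [-0.0586  0.0675] 80.0 89.0
[  8 222   4   3   7] [  9. 223.] [-0.0635  0.081 ] 77.0 69.0
top 0.1891309432228488
[ 11 111  37  35 623] [ 28. 127.] [0.7699 0.6177] 74.0 51.0
[   0  115   38  103 2123] [ 13. 173.] [0.6421 0.6432] 71.0 51.0
[ 35 118  17  15  92] [ 44. 124.] [0.7762 0.5739] 47.0 52.0
[ 47 140  22  15 244] [ 57. 147.] [0.7093 0.5318] 70.0 51.0
[ 34 152   8   7  25] [ 37. 155.] [0.6888 0.584 ] 48.0 51.0
[ 221  153   38   52 1556] [240. 179.] [0.6124 0.0409] 194.0 178.0
[ 23 191   9   6  36] [ 27. 193.] [0.585  0.5998] 59.0 50.0
[ 34 194   7   7  37] [ 37. 197.] [0.5752 0.5729] 48.0 51.0
[ 22 199   5   2   8] [ 24. 200.] [0.5687 0.6073] 48.0 52.0
[ 41 201  19  13 190] [ 50. 207.] [0.548  0.5373] 84.0 52.0
[ 37 210   7   4  22] [ 40. 212.] [0.5355 0.5635] 46.0 51.0
[ 12 212  24  12 200] [ 24. 218.] [0.5192 0.6019] 46.0 51.0
```

The pot, bench and tray show no pellets. The change images confirm none are on the bench, so I can't see them where they lie, but the tray is empty and back on its mat. Next are the vials.

```bash
python3 -m creep '[[0,0,0,0,0,6.6,1],[0,0,0,0,0,6.6,1],[0,0,0,0,0,6.6,1],[0,0,0,0,0,6.6,1],[0,0,0,0,0,6.6,1],[0,0,0,0,0,6.6,1],[0,0,0,0,0,6.6,1],[0,0,0,0,0,6.6,1],[0,0,0,0,0,6.6,1],[0,0,0,0,0,6.6,1]]'; python3 -m creep '[[0,0,0,0,0,6.6,1],[0,0,0,0,0,6.6,1],[0,0,0,0,0,6.3,1],[-4,25,0,0,0,0,1],[-4,25,0,0,0,0,1],[-4,25,0,0,0,0,1],[-4,25,0,0,0,0,1],[-4,25,0,0,0,0,1],[-4,25,0,0,0,0,1],[-4,25,0,0,0,0,1]]'; python3 -m creep '[[-4,25,10,0,0,0,1],[-4,25,10,0,0,0,1],[-4,25,10,0,0,0,1],[-4,25,15,0,0,0,1],[-4,25,20,0,0,0,1],[-4,25,20,0,0,0,1],[0,20,20,0,0,0,1],[0,20,20,0,0,0,1],[0,0,0,0,0,0,1],[0,0,0,0,0,0,1]]'; python3 -c "
from h import *
print(manip.get_obs()['joint_positions'])
a=eyes.get_image('wrist');t=eyes.get_image('top')
np.savez('pics/v.npz',a=a,t=t)
K,E=cal('wrist'); np.savez('pics/vc.npz',K=K,E=E)
for n,im in(('wrist',a),('top',t)):
  m,l,b=blobs(im,(0,0,150),(180,60,255),60)
  print(n,[(q,c.round(),loc(n,c,.056)) for i,q,c in b])
print(proj('wrist',[[.453,.092,.056],[.451,-.07,.056],[.54,-.184,.04],[.54,-.25,.04],[.54,-.316,.04]]))
go([.451,-.07,.14],down(-88.5))
cv2.imwrite('pics/v1.png',cv2.resize(a,(800,600)))
"
```

```text
t: 19.83
eef_pos: [0.5303, 0.3164, 0.3784]
tool_rot: [[0.939, 0.343, 0.004], [0.343, -0.939, -0.006], [0.002, 0.007, -1.0]]
wrist_force: [-0.3, -0.3, -0.4]
opening: 0.999
grasp_force: 0.0
t: 20.67
eef_pos: [0.5048, 0.1397, 0.3792]
tool_rot: [[1.0, 0.015, 0.004], [0.015, -1.0, -0.005], [0.004, 0.006, -1.0]]
wrist_force: [-0.0, -0.3, 0.8]
opening: 0.997
grasp_force: 0.0
t: 21.5
eef_pos: [0.4838, -0.051, 0.2548]
tool_rot: [[1.0, 0.013, 0.003], [0.013, -1.0, -0.005], [0.003, 0.005, -1.0]]
wrist_force: [0.4, 0.2, -0.1]
opening: 1.0
grasp_force: 0.0
[-1.2597 -0.1912  1.1674  1.8574  0.1851  1.3613 -1.6956]
wrist [(np.int32(4742), array([185.,  73.]), array([0.6051, 0.0322, 0.056 ])), (np.int32(191), array([493.,  62.]), array([ 0.6223, -0.3329,  0.056 ])), (np.int32(78), array([422.,  64.]), array([ 0.6197, -0.2489,  0.056 ])), (np.int32(14200), array([402., 123.]), array([ 0.5511, -0.2381,  0.056 ])), (np.int32(4068), array([ 23., 120.]), array([0.5475, 0.2357, 0.056 ])), (np.int32(520), array([147., 191.]), array([0.457 , 0.0911, 0.056 ])), (np.int32(448), array([267., 195.]), array([ 0.
[... 277 characters left out ...]
7.,  31.]), array([1.0087, 0.0148, 0.056 ])), (np.int32(382), array([263., 112.]), array([ 0.7757, -0.0242,  0.056 ])), (np.int32(252), array([181., 136.]), array([0.7143, 0.187 , 0.056 ])), (np.int32(1136), array([240., 181.]), array([0.5949, 0.0393, 0.056 ])), (np.int32(665), array([390., 197.]), array([ 0.5466, -0.3322,  0.056 ])), (np.int32(3370), array([127., 205.]), array([0.5406, 0.3164, 0.056 ])), (np.int32(166), array([218., 239.]), array([0.4534, 0.092 , 0.056 ]))]
[[146.6326 194.1915]
 [266.3545 197.3052]
 [353.6843 130.8629]
 [403.1703 131.6872]
 [452.479  132.5086]]
shift mm (current tool axes) [-34.6  19.7 115.9] rotvec [ 0.31 -0.26 -0.59] | eef [ 0.4847 -0.0492  0.2559] t 21.6
```

View pics/v1.png

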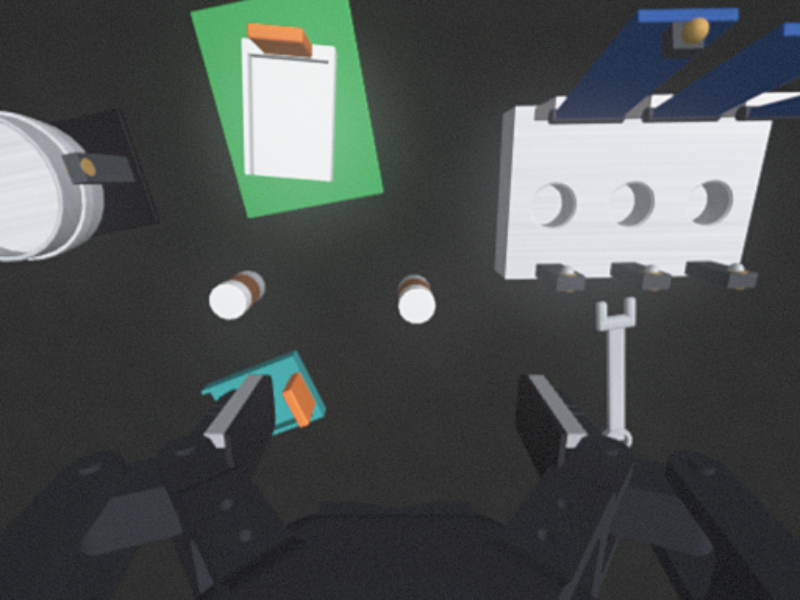

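The vials are at about (230,300) and (416,304), and the wells at (554,205), (632,203) and (711,202). The tray is level on the mat. I'll fix the wells and go down on the first vial.

```bash
python3 -c "
from h import *
d=np.load('pics/vc.npz'); KE=(d['K'],d['E']); a=np.load('pics/v.npz')['a']
f=lambda q,z:print(q,z,loc('wrist',np.array(q)/1.5625,z,KE)[:2])
f((553.5,205),.04);f((632,203.5),.04);f((711,202),.04)
f((515,107),.04);f((507,278),.04);f((743,284),.04)
f((567,272),.09);f((655,271),.09);f((738,269),.09)
f((230,300),.056);f((416,304),.056)
g=cv2.cvtColor(a,cv2.COLOR_BGR2GRAY)
for cx,cy in((354,131),(404,130),(455,129)):
    q=g[cy-18:cy+19,cx-20:cx+21]; m=(q<205).astype(np.uint8); print(q[18,::2],q[::2,20])
"
python3 -m creep '[[-9,5,20,0,0,0,1],[-9,5,20,0,0,0,1],[-9,5,20,0,0,0,1],[-7,5,20,0,0,0,1],[0,0,15,0,0,0,1],[0,0,0,0,0,0,1],[0,0,0,0,0,0,1]]'
python3 -c "
from h import *
go([.451,-.07,.035],down(-88.5))
im=eyes.get_image('wrist');m,l,b=blobs(im,(0,0,150),(180,60,255),60)
print([(q,c.round(),loc('wrist',c,.056)) for i,q,c in b]); cv2.imwrite('pics/v2.png',im)
t=eyes.get_image('top');m,l,b=blobs(t,(0,0,150),(180,60,255),60)
print([(q,c.round(),loc('top',c,.056)) for i,q,c in b])
"
```

```text
(553.5, 205) 0.04 [ 0.5396 -0.1848]
(632, 203.5) 0.04 [ 0.5419 -0.2514]
(711, 202) 0.04 [ 0.5442 -0.3184]
(515, 107) 0.04 [ 0.615  -0.1445]
(507, 278) 0.04 [ 0.4755 -0.1512]
(743, 284) 0.04 [ 0.4733 -0.3641]
(567, 272) 0.09 [ 0.4923 -0.1824]
(655, 271) 0.09 [ 0.4941 -0.2498]
(738, 269) 0.09 [ 0.4967 -0.3133]
(230, 300) 0.056 [0.4561 0.0909]
(416, 304) 0.056 [ 0.4549 -0.0697]
[222 225 222 227 225 227 229 227 229 226 226 227 233 119 124 120 127 154
 223 224 224] [225 227 173 172 229 228 225 223 223 226 222 227 230 222 132 127 180 222
 221]
[226 227 227 226 227 229 228 228 226 229 231 145 117 117 122 121 128 152
 230 225 225] [226 230 187 119 128 191 234 228 226 231 229 188 137 133 135 130 174 223
 222]
[227 227 227 229 229 230 229 230 232 118 110 111 113 112 113 109 147 215
 228 227 227] [229 231 193 115 112 114 115 115 111 110 113 116 117 124 125 124 187 225
 224]
t: 22.18
eef_pos: [0.4514, -0.0703, 0.161]
tool_rot: [[1.0, 0.016, 0.004], [0.016, -1.0, -0.006], [0.004, 0.007, -1.0]]
wrist_force: [-0.4, -0.3, 0.1]
opening: 0.999
grasp_force: 0.0
shift mm (current tool axes) [ -0.9  -1.1
[... 466 characters left out ...]
2., 237.]), array([ 0.4074, -0.248 ,  0.056 ])), (np.int32(71), array([138., 280.]), array([0.3511, 0.0508, 0.056 ])), (np.int32(65), array([367., 281.]), array([ 0.3539, -0.198 ,  0.056 ]))]
[(np.int32(32316), array([247.,  31.]), array([1.0087, 0.0149, 0.056 ])), (np.int32(387), array([263., 112.]), array([ 0.7754, -0.0242,  0.056 ])), (np.int32(252), array([181., 136.]), array([0.7143, 0.187 , 0.056 ])), (np.int32(1170), array([240., 181.]), array([0.5962, 0.0383, 0.056 ])), (np.int32(1705), array([380., 198.]), array([ 0.5447, -0.306 ,  0.056 ])), (np.int32(3370), array([127., 205.]), array([0.5406, 0.3164, 0.056 ])), (np.int32(165), array([218., 239.]), array([0.4535, 0.0921, 0.056 ]))]
```

```bash
python3 -m creep '[[1,0,20,0,0,0,1],[1,0,20,0,0,0,1],[0,0,20,0,0,0,1],[0,0,20,0,0,0,1],[0,0,20,0,0,0,1],[0,0,18,0,0,0,1],[0,0,8,0,0,0,1],[0,0,0,0,0,0,1],[0,0,0,0,0,0,1]]'; python3 -m creep '[[0,0,0,0,0,0,0.6],[0,0,0,0,0,0,0.3],[0,0,0,0,0,0,0],[0,0,0,0,0,0,0],[0,0,0,0,0,0,0],[0,0,0,0,0,0,0],[0,0,0,0,0,0,0],[0,0,0,0,0,0,0]]' 40;  python3 -m creep '[[0,0,-10,0,0,0,0],[0,0,-20,0,0,0,0],[0,0,-20,0,0,0,0],[0,0,-20,0,0,0,0],[0,0,-20,0,0,0,0],[0,0,-20,0,0,0,0],[0,0,-10,0,0,0,0],[0,0,0,0,0,0,0],[0,0,0,0,0,0,0]]'; python3 -c "
from h import *
go([.54,-.185,.16],down(-88))
im=eyes.get_image('wrist');o=manip.get_obs();z=o['eef_pos'][2]+.021
m,l,b=blobs(im,(0,0,130),(180,60,255),60)
for i,q,c in b: print(q,c.round(1),loc('wrist',c,z)); 
cv2.imwrite('pics/v3.png',im)
print(proj('wrist',[[o['eef_pos'][0],o['eef_pos'][1],z]]))
"
```

```text
t: 23.03
eef_pos: [0.4534, -0.0709, 0.0397]
tool_rot: [[1.0, 0.016, 0.003], [0.016, -1.0, -0.005], [0.002, 0.005, -1.0]]
wrist_force: [-0.3, -0.2, 0.3]
opening: 0.999
grasp_force: 0.0
t: 23.7
eef_pos: [0.4533, -0.0705, 0.0395]
tool_rot: [[1.0, 0.017, 0.003], [0.017, -1.0, -0.004], [0.003, 0.004, -1.0]]
wrist_force: [-1.2, 0.8, 7.0]
opening: 0.355
grasp_force: 39.0
t: 24.45
eef_pos: [0.4525, -0.0697, 0.158]
tool_rot: [[1.0, 0.017, 0.003], [0.017, -1.0, -0.002], [0.003, 0.002, -1.0]]
wrist_force: [0.5, 1.2, -0.7]
opening: 0.355
grasp_force: 40.1
shift mm (current tool axes) [ 85.5 116.8  -1.5] rotvec [ 0.13 -0.15 -1.03] | eef [ 0.4525 -0.0697  0.158 ] t 24.45
6761 [141.2  39.6] [ 0.5538 -0.0232  0.1784]
23542 [422.9  90.5] [ 0.5364 -0.1428  0.1784]
151 [119.6 172.4] [ 0.498  -0.0073  0.1784]
1091 [ 88.6 187.2] [0.4906 0.0085 0.1784]
1796 [424.8 244.8] [ 0.4626 -0.1588  0.1784]
128 [263.5 207. ] [ 0.4819 -0.0754  0.1784]
2818 [253.4 253. ] [ 0.4566 -0.0709  0.1784]
[[251.5283 260.7826]]
```

```bash
python3 -m creep '[[8,10,0,0,0,-1,0],[12,16,0,0,0,0,0],[15,20,0,0,0,0,0],[15,20,0,0,0,0,0],[15,20,0,0,0,0,0],[12,18,0,0,0,0,0],[8,12,0,0,0,0,0],[0,0,0,0,0,0,0],[0,0,0,0,0,0,0]]'; python3 -c "
from h import *
go([.540,-.185,.052],down(-88))
im=eyes.get_image('wrist');o=manip.get_obs();T=np.array(o['tool_rot']);P=np.array(o['eef_pos']);np.save('pics/x.npy',im)
print(proj('wrist',[[.54,-.185,.04],[.5424,-.2514,.04]]))
g=cv2.cvtColor(im,cv2.COLOR_BGR2GRAY); cv2.imwrite('pics/x1.png',cv2.resize(im,(800,600)))
"
```

```text
t: 25.25
eef_pos: [0.5266, -0.1699, 0.158]
tool_rot: [[1.0, 0.029, -0.007], [0.029, -1.0, -0.006], [-0.007, 0.006, -1.0]]
wrist_force: [0.2, -0.1, -0.5]
opening: 0.36
grasp_force: 40.1
shift mm (current tool axes) [ 13.7  14.9 106. ] rotvec [ 0.32  0.39 -0.31] | eef [ 0.5266 -0.1699  0.158 ] t 25.25
[[267.8897 175.7127]
 [333.5461 175.341 ]]
```

View pics/x1.png

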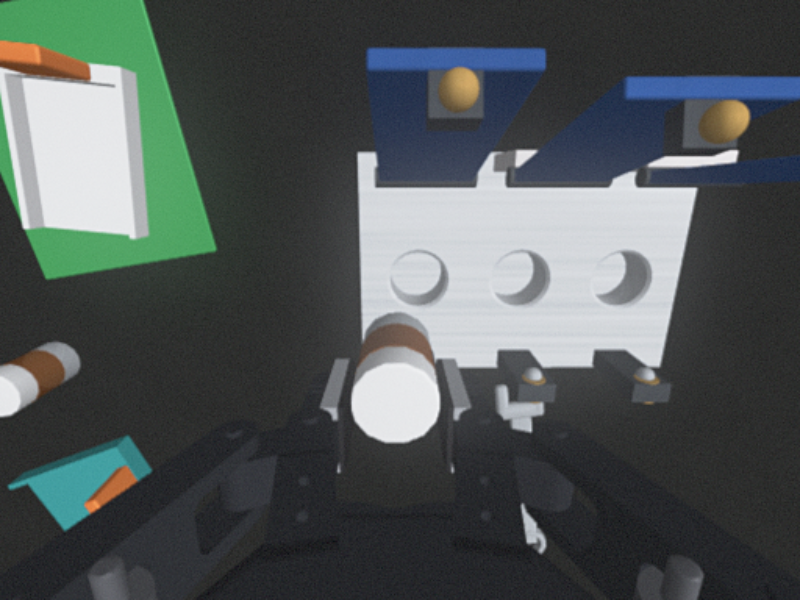

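```bash
python3 -c "
from h import *
f=lambda q,z:print(q,z,loc('wrist',np.array(q)/1.5625,z)[:2])
z=manip.get_obs()['eef_pos'][2]
f((419,278),.04);f((521,278),.04);f((622,278),.04);f((397,402),z+.0165);f((532,376),.09);f((645,375),.09)
# cap circle by Hough in raw
g=cv2.cvtColor(np.load('pics/x.npy'),cv2.COLOR_BGR2GRAY); big=cv2.resize(g,(1024,768),interpolation=3)
print(cv2.HoughCircles(big[440:580,430:590],cv2.HOUGH_GRADIENT,1,200,param1=100,param2=15,minRadius=48,maxRadius=62))
for x0 in(490,620,750):
  q=cv2.HoughCircles(big[300:410,x0:x0+110],cv2.HOUGH_GRADIENT,1,200,param1=100,param2=15,minRadius=30,maxRadius=42)
  print(q, None if q is None else loc('wrist',(q[0,0,:2]+[x0,300])/2,.04)[:2])
"
```

```text
(419, 278) 0.04 [ 0.5377 -0.1854]
(521, 278) 0.04 [ 0.5397 -0.2516]
(622, 278) 0.04 [ 0.5417 -0.3173]
(397, 402) 0.1747780892346908 [ 0.5261 -0.1703]
(532, 376) 0.09 [ 0.4948 -0.2485]
(645, 375) 0.09 [ 0.4973 -0.3124]
[[[76.5 64.5 61.4]]]
[[[44.5 57.5 38.4]]] [ 0.5368 -0.1845]
[[[41.5 53.5 36.9]]] [ 0.5409 -0.2487]
[[[43.5 52.5 39.8]]] [ 0.5434 -0.3156]
```

```bash
python3 -m creep '[[4,5,0,0.3,0.4,0,0],[4,5,0,0,0,0,0],[4,5,0,0,0,0,0],[0,0,15,0,0,0,0],[0,0,20,0,0,0,0],[0,0,20,0,0,0,0],[0,0,15,0,0,0,0],[0,0,0,0,0,0,0],[0,0,0,0,0,0,0]]'; python3 -c "
from h import *
go([.539,-.185,.052],down(-88))"
```

```text
t: 26.05
eef_pos: [0.5401, -0.1829, 0.0895]
tool_rot: [[0.999, 0.032, 0.002], [0.032, -0.999, 0.002], [0.002, -0.002, -1.0]]
wrist_force: [-0.4, -0.6, -0.0]
opening: 0.356
grasp_force: 40.1
shift mm (current tool axes) [-1.3  2.1 37.5] rotvec [-0.13 -0.14 -0.15] | eef [ 0.5401 -0.1829  0.0895] t 26.05
```

```bash
python3 -m creep '[[-1.3,2,4,0,0,0,0],[0,0,6,0,0,0,0],[0,0,5,0,0,0,0],[0,0,5,0,0,0,0],[0,0,0,0,0,0,0],[0,0,0,0,0,0,0]]'; python3 -c "
from h import *
o=manip.get_obs();print(o['wrist_force'],o['moment']);go([.539,-.185,.052],down(-88))"
```

```text
t: 26.55
eef_pos: [0.5389, -0.1847, 0.0693]
tool_rot: [[0.999, 0.032, 0.003], [0.032, -0.999, 0.003], [0.003, -0.002, -1.0]]
wrist_force: [0.1, 0.7, -0.0]
opening: 0.354
grasp_force: 40.3
[ 0.0547  0.6688 -0.0446] [-0.0017 -0.0005  0.0035]
shift mm (current tool axes) [ 0.   0.3 17.3] rotvec [-0.14 -0.16 -0.15] | eef [ 0.5389 -0.1847  0.0693] t 26.55
```

```bash
python3 -m creep '[[0,0,5,0,0,0,0],[0,0,5,0,0,0,0],[0,0,4,0,0,0,0],[0,0,2,0,0,0,0],[0,0,0,0,0,0,0],[0,0,0,0,0,0,0]]'; python3 -m creep '[[0,0,0,0,0,0,0.45],[0,0,0,0,0,0,0.6],[0,0,0,0,0,0,0.6],[0,0,0,0,0,0,0.6],[0,0,-10,0,0,0,0.6],[0,0,-20,0,0,0,0.6],[0,0,-25,0,0,0,0.6],[0,0,-25,0,0,0,0.6],[0,0,-25,0,0,0,0.6],[0,0,-25,0,0,0,0.8]]'; python3 -c "
from h import *
t=eyes.get_image('top');m,l,b=blobs(t,(0,0,150),(180,60,255),60)
print([(q,c.round(),loc('top',c,.056)) for i,q,c in b][3:])
go([.453,.091,.2],down(-88.5))"
```

```text
t: 27.05
eef_pos: [0.539, -0.1848, 0.0534]
tool_rot: [[0.999, 0.032, 0.003], [0.032, -0.999, 0.002], [0.003, -0.002, -1.0]]
wrist_force: [-0.6, 0.1, -0.6]
opening: 0.359
grasp_force: 40.3
t: 27.88
eef_pos: [0.5385, -0.1854, 0.1855]
tool_rot: [[0.999, 0.032, 0.004], [0.032, -0.999, 0.002], [0.004, -0.002, -1.0]]
wrist_force: [0.6, 0.3, -0.3]
opening: 0.722
grasp_force: 0.0
[(np.int32(1171), array([240., 181.]), array([0.5962, 0.0383, 0.056 ])), (np.int32(553), array([320., 201.]), array([ 0.5402, -0.1581,  0.056 ])), (np.int32(3372), array([127., 205.]), array([0.5407, 0.3163, 0.056 ])), (np.int32(166), array([218., 239.]), array([0.4534, 0.092 , 0.056 ]))]
shift mm (current tool axes) [ -78.6 -280.3  -10.4] rotvec [-0.07 -0.51  0.28] | eef [ 0.5404 -0.1867  0.1899] t 27.93
```

Next vial, at (0.4535, 0.092).

```bash
python3 -m creep '[[-8,-28,-2,0,-0.5,0,1],[-8,-28,-2,0,0,0,1],[-8,-28,0,0,0,0,1],[-8,-28,0,0,0,0,1],[-8,-28,0,0,0,0,1],[-8,-28,0,0,0,0,1],[-8,-28,0,0,0,0,1],[-8,-28,0,0,0,0,1],[-8,-28,0,0,0,0,1],[-7,-28,0,0,0,0,1]]'; python3 -m creep '[[0,0,15,0,0,0,1],[0,0,15,0,0,0,1],[0,0,0,0,0,0,1],[0,0,0,0,0,0,1]]'; python3 -c "
from h import *
t=eyes.get_image('wrist');m,l,b=blobs(t,(0,0,150),(180,60,255),200)
print([(q,c.round(),loc('wrist',c,.056)) for i,q,c in b])
go([.453,.0915,.04],down(-88.5))"
```

```text
t: 28.77
eef_pos: [0.4501, 0.0935, 0.1892]
tool_rot: [[0.999, 0.032, -0.005], [0.032, -0.999, 0.005], [-0.005, -0.005, -1.0]]
wrist_force: [1.8, -0.0, -0.0]
opening: 1.001
grasp_force: 0.0
t: 29.1
eef_pos: [0.4503, 0.0916, 0.1586]
tool_rot: [[0.999, 0.031, -0.006], [0.031, -1.0, 0.001], [-0.006, -0.001, -1.0]]
wrist_force: [0.4, 0.5, 0.9]
opening: 0.998
grasp_force: 0.0
[(np.int32(14644), array([63., 80.]), array([0.5465, 0.2577, 0.056 ])), (np.int32(5871), array([308.,  40.]), array([0.5837, 0.0497, 0.056 ])), (np.int32(452), array([348.,  41.]), array([0.5835, 0.0164, 0.056 ])), (np.int32(612), array([505., 151.]), array([ 0.498 , -0.1409,  0.056 ])), (np.int32(882), array([253., 187.]), array([0.4563, 0.0911, 0.056 ]))]
shift mm (current tool axes) [  2.9   0.6 119.1] rotvec [-0.12  0.31  0.29] | eef [0.4508 0.0917 0.1591] t 29.15
```

```bash
python3 -m creep '[[2,0,20,0,0.3,0,1],[2,0,20,0,0,0,1],[1,0,20,0,0,0,1],[0,0,20,0,0,0,1],[0,0,20,0,0,0,1],[0,0,15,0,0,0,1],[0,0,4,0,0,0,1],[0,0,0,0,0,0,1],[0,0,0,0,0,0,1]]'; python3 -m creep '[[0,0,0,0,0,0,0.6],[0,0,0,0,0,0,0.3],[0,0,0,0,0,0,0],[0,0,0,0,0,0,0],[0,0,0,0,0,0,0],[0,0,0,0,0,0,0],[0,0,0,0,0,0,0],[0,0,0,0,0,0,0]]' 40;  python3 -m creep '[[0,0,-10,0,0,0,0],[0,0,-20,0,0,0,0],[0,0,-20,0,0,0,0],[0,0,-20,0,0,0,0],[0,0,-20,0,0,0,0],[0,0,-20,0,0,0,0],[0,0,-10,0,0,0,0],[0,0,0,0,0,0,0],[0,0,0,0,0,0,0]]'; python3 -c "
from h import *
im=eyes.get_image('wrist');g=cv2.cvtColor(im,cv2.COLOR_BGR2GRAY); big=cv2.resize(g,(1024,768),interpolation=3)
q=cv2.HoughCircles(big[440:580,430:590],cv2.HOUGH_GRADIENT,1,200,param1=100,param2=15,minRadius=48,maxRadius=62)
z=manip.get_obs()['eef_pos'][2]; print(q, None if q is None else loc('wrist',(q[0,0,:2]+[430,440])/2,z+.016))
go([.541,-.2512,.158],down(-88))"
```

```text
t: 29.9
eef_pos: [0.4562, 0.0926, 0.0406]
tool_rot: [[0.999, 0.032, 0.001], [0.032, -0.999, 0.003], [0.001, -0.003, -1.0]]
wrist_force: [-0.2, 0.3, -0.6]
opening: 0.999
grasp_force: 0.0
t: 30.57
eef_pos: [0.4559, 0.0929, 0.04]
tool_rot: [[0.999, 0.032, 0.0], [0.032, -0.999, 0.003], [0.001, -0.003, -1.0]]
wrist_force: [-1.6, -0.0, 6.1]
opening: 0.356
grasp_force: 39.0
t: 31.32
eef_pos: [0.4554, 0.093, 0.1595]
tool_rot: [[0.999, 0.033, -0.0], [0.033, -0.999, 0.005], [0.0, -0.005, -1.0]]
wrist_force: [0.5, 0.9, -1.8]
opening: 0.355
grasp_force: 39.9
[[[75.5 66.5 60.3]]] [0.4566 0.0919 0.1749]
shift mm (current tool axes) [ 74.7 346.5  -0.2] rotvec [-0.17  0.05 -0.12] | eef [0.455  0.0926 0.1589] t 31.37
```

```bash
python3 -m creep '[[3,12,0,0,0,0,0],[5,22,0,0,0,0,0],[6,28,0,0,0,0,0],[6,28,0,0,0,0,0],[6,28,0,0,0,0,0],[6,28,0,0,0,0,0],[6,28,0,0,0,0,0],[6,28,0,0,0,0,0],[6,28,0,0,0,0,0],[6,28,0,0,0,0,0]]';python3 -m creep '[[6,28,0,0,0,0,0],[6,28,0,0,0,0,0],[5,22,0,0,0,0,0],[2,10,0,0,0,0,0],[0,0,20,0,0,0,0],[0,0,20,0,0,0,0],[0,0,20,0,0,0,0],[0,0,8,0,0,0,0],[0,0,0,0,0,0,0],[0,0,0,0,0,0,0]]'; python3 -c "
from h import *
go([.5415,-.2512,.053],down(-88))"
```

```text
t: 32.2
eef_pos: [0.5191, -0.1653, 0.1569]
tool_rot: [[0.999, 0.032, -0.003], [0.032, -0.999, 0.001], [-0.003, -0.001, -1.0]]
wrist_force: [0.1, 1.0, 0.2]
opening: 0.356
grasp_force: 39.8
t: 33.03
eef_pos: [0.541, -0.2512, 0.0902]
tool_rot: [[0.999, 0.032, -0.002], [0.032, -0.999, 0.002], [-0.002, -0.002, -1.0]]
wrist_force: [-0.0, -0.1, -0.2]
opening: 0.361
grasp_force: 39.9
shift mm (current tool axes) [ 0.5  0.1 37.2] rotvec [-0.1   0.11 -0.18] | eef [ 0.541  -0.2512  0.0902] t 33.03
```

```bash
python3 -m creep '[[0.5,0,4,0,0,0,0],[0,0,6,0,0,0,0],[0,0,5,0,0,0,0],[0,0,5,0,0,0,0],[0,0,0,0,0,0,0],[0,0,0,0,0,0,0]]'
```

```text
t: 33.53
eef_pos: [0.5426, -0.251, 0.0713]
tool_rot: [[0.999, 0.032, 0.001], [0.032, -0.999, 0.002], [0.001, -0.002, -1.0]]
wrist_force: [0.5, 0.0, -1.2]
opening: 0.354
grasp_force: 47.2
```

```bash
python3 -m creep '[[0,0,5,0,0,0,0],[0,0,5,0,0,0,0],[0,0,5,0,0,0,0],[0,0,3,0,0,0,0],[0,0,0,0,0,0,0],[0,0,0,0,0,0,0]]'; python3 -m creep '[[0,0,0,0,0,0,0.45],[0,0,0,0,0,0,0.6],[0,0,0,0,0,0,0.6],[0,0,0,0,0,0,0.6],[0,0,-10,0,0,0,0.6],[0,0,-20,0,0,0,0.6],[0,0,-25,0,0,0,0.6],[0,0,-25,0,0,0,0.6],[0,0,-25,0,0,0,0.6],[-20,0,-25,0,0,0,0.6]]'; python3 -m creep '[[-20,0,-10,0,0,0,0.6],[-20,0,0,0,0,0,0.6],[-20,0,0,0,0,0,0.6],[0,0,0,0,0,0,0.6],[0,0,0,0,0,0,0.6]]'; python3 -c "
from h import *
im=eyes.get_image('wrist');np.save('pics/y.npy',im)
print(proj('wrist',[[.539,-.185,.068],[.5412,-.2512,.068],[.5434,-.317,.04]]))
big=cv2.resize(cv2.cvtColor(im,cv2.COLOR_BGR2GRAY),(1024,768),interpolation=3)
hsv=cv2.cvtColor(im,cv2.COLOR_BGR2HSV)
for P in ([.539,-.185,.068],[.5412,-.2512,.068]):
  u,v=proj('wrist',[P])[0]; print(im[int(v)-20:int(v)+21:4,int(u)].mean(1).round(), im[int(v),int(u)-22:int(u)+23:4].mean(1).round())
t=eyes.get_image('top');m,l,b=blobs(t,(0,0,150),(180,60,255),60)
print([(q,c.round(),loc('top',c,.056)) for i,q,c in b][3:])
go([.453,.091,.2],down(-88.5))"
```

```text
t: 34.03
eef_pos: [0.5418, -0.2507, 0.0523]
tool_rot: [[0.999, 0.032, -0.001], [0.032, -0.999, 0.002], [-0.001, -0.002, -1.0]]
wrist_force: [0.8, -0.2, 0.1]
opening: 0.358
grasp_force: 47.2
t: 34.87
eef_pos: [0.5246, -0.2507, 0.1847]
tool_rot: [[0.999, 0.035, 0.001], [0.035, -0.999, 0.001], [0.001, -0.001, -1.0]]
wrist_force: [0.7, 0.5, 0.8]
opening: 0.6
grasp_force: 0.0
t: 35.28
eef_pos: [0.4617, -0.2535, 0.1934]
tool_rot: [[0.999, 0.032, 0.002], [0.032, -0.999, 0.005], [0.002, -0.005, -1.0]]
wrist_force: [0.4, -0.8, 0.0]
opening: 0.603
grasp_force: 0.0
[[184.6402 108.6187]
 [253.1011 108.6183]
 [314.8642 109.1675]]
[227. 239. 242. 242. 241. 241. 241. 241. 240. 238. 226.] [226. 227. 235. 240. 240. 241. 242. 241. 242. 242. 223. 118.]
[228. 172. 244. 242. 242. 242. 242. 243. 242. 242. 213.] [234. 231. 242. 242. 242. 242. 242. 242. 242. 248. 162. 233.]
[(np.int32(1172), array([240., 181.]), array([0.5962, 0.0384, 0.056 ])), (np.int32(3748), array([351., 198.]), array([ 0.5458, -0.2349,  0.056 ])), (np.int32(3358), array([127., 205.]), array([0.5406, 0.3164, 0.056 ])), (np.int32(567), array([371., 274.]), array([ 0.3636, -0.2694,  0.056 ]))]
shift mm (current tool axes) [   1.5 -344.4   -5.9] rotvec [-0.15 -0.06  0.4 ] | eef [ 0.463  -0.2532  0.1932] t 35.38
```

```bash
python3 -m creep '[[0,0,-30,0,0,0,0],[5,0,-30,0,0,0,0],[20,0,-20,0,0,0,0],[22,0,0,0,0,0,0],[24,1,0,0,0,0,0],[24,1,0,0,0,0,0],[24,1,0,0,0,0,0],[24,0,0,0,0,0,0],[24,0,0,0,0,0,0],[24,0,0,0,0,0,0]]' 60; python3 -m creep '[[24,0,0,0,0,0,0],[12,0,0,0,0,0,0],[0,0,0,0,0,0,0],[0,0,0,0,0,0,0]]'; python3 -c "
from h import *
go([.675,-.248,.165],down(-88))"
```

```text
t: 36.22
eef_pos: [0.6551, -0.2502, 0.2711]
tool_rot: [[0.999, 0.033, -0.002], [0.034, -0.999, 0.003], [-0.002, -0.003, -1.0]]
wrist_force: [0.8, -0.4, 0.9]
opening: 0.0
grasp_force: 0.0
t: 36.55
eef_pos: [0.6894, -0.2496, 0.2712]
tool_rot: [[0.999, 0.033, -0.003], [0.033, -0.999, 0.002], [-0.002, -0.002, -1.0]]
wrist_force: [-1.3, 0.6, -1.3]
opening: 0.001
grasp_force: 0.0
shift mm (current tool axes) [-14.1  -1.9 106.2] rotvec [-0.1   0.14 -0.11] | eef [ 0.6894 -0.2496  0.2712] t 36.55
```

```bash
python3 -m creep '[[0,0,20,0,0,0,0],[0,0,22,0,0,0,0],[0,0,22,0,0,0,0],[0,0,22,0,0,0,0],[-5,0,20,0,0,0,0],[-10,0,0,0,0,0,0],[-10,0,0,0,0,0,0],[-10,0,0,0,0,0,0],[-5,0,0,0,0,0,0],[0,0,0,0,0,0,0]]'; python3 -m creep '[[-8,0,-2,0,0,0,0],[-8,0,-2,0,0,0,0],[-8,0,-2,0,0,0,0],[-7,0,-1,0,0,0,0],[-11,0,1,0,0,0,0],[-11,0,1,0,0,0,0],[-10,0,4,0,0,0,0],[-11,0,4,0,0,0,0],[0,0,0,0,0,0,0],[0,0,0,0,0,0,0]]'
```

```text
t: 37.38
eef_pos: [0.6477, -0.251, 0.1672]
tool_rot: [[1.0, 0.031, -0.0], [0.031, -1.0, 0.003], [0.0, -0.003, -1.0]]
wrist_force: [0.4, 0.3, 0.4]
opening: -0.0
grasp_force: 0.0
t: 38.22
eef_pos: [0.5748, -0.2528, 0.1639]
tool_rot: [[0.999, 0.032, 0.0], [0.032, -0.999, 0.003], [0.0, -0.003, -1.0]]
wrist_force: [0.5, 0.5, 0.4]
opening: 0.002
grasp_force: 0.0
```

```bash
python3 -m creep '[[-9,0,8,0,0,0,0],[-9,0,8,0,0,0,0],[-7,0,8,0,0,0,0],[-7,0,9,0,0,0,0],[-5,0,10,0,0,0,0],[-4,0,10,0,0,0,0],[-3,0,7,0,0,0,0],[-1,0,5,0,0,0,0],[0,0,0,0,0,0,0],[0,0,0,0,0,0,0]]'; python3 -c "
from h import *
print(manip.get_obs()['wrist_force']); go([.531,-.2515,.089],down(-88))
t=eyes.get_image('top'); m,l,b=blobs(t,(105,120,30),(130,255,255),20)
for z in(.09,):print([(q,c.round(),loc('top',c,z)) for i,q,c in b])
t0=np.load('pics/top0.npy'); m,l,b=blobs(t0,(105,120,30),(130,255,255),20);print([(q,c.round(),loc('top',c,z)) for i,q,c in b])
"
```

```text
t: 39.05
eef_pos: [0.5302, -0.2542, 0.0986]
tool_rot: [[0.999, 0.032, -0.001], [0.032, -0.999, 0.002], [-0.0, -0.002, -1.0]]
wrist_force: [0.2, -0.1, -0.3]
opening: 0.002
grasp_force: 0.1
[ 0.2062 -0.0777 -0.2903]
shift mm (current tool axes) [ 0.8 -2.6  9.6] rotvec [-0.14  0.03 -0.15] | eef [ 0.5302 -0.2542  0.0986] t 39.05
[(np.int32(457), array([335., 162.]), array([ 0.6292, -0.1932,  0.09  ])), (np.int32(272), array([359., 183.]), array([ 0.5783, -0.2474,  0.09  ]))]
[(np.int32(455), array([335., 162.]), array([ 0.6292, -0.1932,  0.09  ])), (np.int32(401), array([364., 162.]), array([ 0.6279, -0.2637,  0.09  ])), (np.int32(265), array([394., 165.]), array([ 0.621 , -0.3354,  0.09  ]))]
```

```bash
python3 -m creep '[[0,-2,3,0,0,0,0],[0,0,3,0,0,0,0],[0,0,2,0,0,0,0],[0,0,2,0,0,0,0],[0,0,0,0,0,0,0],[0,0,0,0,0,0,0]]';python3 -m creep '[[0,0,2,0,0,0,0],[0,0,0,0,0,0,0],[0,0,0,0,0,0,0]]';python3 -m creep '[[0,0,2,0,0,0,0],[0,0,0,0,0,0,0],[0,0,0,0,0,0,0]]'
```

```text
t: 39.6
eef_pos: [0.5304, -0.2524, 0.0891]
tool_rot: [[0.999, 0.032, 0.0], [0.032, -0.999, 0.002], [0.0, -0.002, -1.0]]
wrist_force: [-1.3, -1.5, 6.3]
opening: 0.002
grasp_force: 2.5
t: 39.85
eef_pos: [0.5305, -0.2528, 0.0886]
tool_rot: [[0.999, 0.032, 0.001], [0.032, -0.999, 0.003], [0.001, -0.003, -1.0]]
wrist_force: [-8.5, 2.4, 23.7]
opening: -0.004
grasp_force: 12.0
t: 40.1
eef_pos: [0.5305, -0.2529, 0.0881]
tool_rot: [[0.999, 0.032, 0.002], [0.032, -0.999, 0.004], [0.002, -0.004, -1.0]]
wrist_force: [-14.4, 6.3, 41.9]
opening: -0.0
grasp_force: 21.1
```

```bash
python3 -m creep '[[0,0,-4,0,0,0,0],[0,0,-15,0,0,0,0],[0,0,-25,0,0,0,0],[0,0,-30,0,0,0,0],[0,0,-30,0,0,0,0],[0,0,-30,0,0,0,0],[0,0,-30,0,0,0,0],[0,0,-25,0,0,0,0],[15,-7,0,0,0,0,0],[20,-9,0,0,0,0,0]]'; python3 -m creep '[[20,-9,0,0,0,0,0],[20,-9,0,0,0,0,0],[20,-9,0,0,0,0,0],[20,-8,0,0,0,0,0],[20,-8,0,0,0,0,0],[18,-8,0,0,0,0,0],[0,0,0,0,0,0,0],[0,0,0,0,0,0,0]]'; python3 -c "
from h import *
go([.680,-.181,.166],down(-88))
t=eyes.get_image('top'); m,l,b=blobs(t,(105,120,30),(130,255,255),20)
for i,q,c in b: print(q,c.round(),loc('top',c,.089))
s=eyes.get_image('side'); m,l,b=blobs(s,(105,120,30),(130,255,255),20)
for i,q,c in b: print('side',q,c.round(),loc('side',c,.089))
print('expected centre if shut',proj('side',[[.557,-.2505,.089]]),proj('top',[[.557,-.2505,.089]]))
"
```

```text
t: 40.93
eef_pos: [0.5646, -0.2366, 0.2766]
tool_rot: [[1.0, 0.03, 0.004], [0.03, -1.0, 0.003], [0.004, -0.002, -1.0]]
wrist_force: [1.0, 0.2, 0.0]
opening: -0.002
grasp_force: 0.0
t: 41.6
eef_pos: [0.6815, -0.1796, 0.2735]
tool_rot: [[0.999, 0.034, -0.001], [0.034, -0.999, 0.002], [-0.001, -0.002, -1.0]]
wrist_force: [-1.1, -1.4, -0.2]
opening: -0.001
grasp_force: 0.0
shift mm (current tool axes) [ -1.4   1.5 107.5] rotvec [-0.1   0.07 -0.04] | eef [ 0.6815 -0.1796  0.2735] t 41.6
263 [394. 165.] [ 0.6212 -0.3359  0.089 ]
178 [365. 205.] [ 0.5236 -0.258   0.089 ]
side 269 [307. 234.] [ 0.6321 -0.1576  0.089 ]
side 872 [282. 277.] [ 0.5525 -0.2534  0.089 ]
side 169 [323. 283.] [ 0.6303 -0.2837  0.089 ]
expected centre if shut [[283.427  275.0995]] [[360.5597 191.3916]]
```

```bash
python3 -m creep '[[0,0,20,0,0,0,0],[0,0,22,0,0,0,0],[0,0,22,0,0,0,0],[0,0,22,0,0,0,0],[-2,1,20,0,0,0,0],[-8,0,0,0,0,0,0],[-10,0,0,0,0,0,0],[-10,0,0,0,0,0,0],[-5,0,0,0,0,0,0],[0,0,0,0,0,0,0]]'; python3 -m creep '[[-8,0,-2,0,0,0,0],[-8,0,-2,0,0,0,0],[-8,0,-2,0,0,0,0],[-7,0,-1,0,0,0,0],[-11,0,1,0,0,0,0],[-11,0,1,0,0,0,0],[-10,0,4,0,0,0,0],[-11,0,4,0,0,0,0],[0,0,0,0,0,0,0],[0,0,0,0,0,0,0]]';python3 -m creep '[[-9,0,8,0,0,0,0],[-9,0,8,0,0,0,0],[-7,0,8,0,0,0,0],[-7,0,9,0,0,0,0],[-5,0,10,0,0,0,0],[-4,0,10,0,0,0,0],[-3,0,7,0,0,0,0],[-1,0,5,0,0,0,0],[0,0,0,0,0,0,0],[0,0,0,0,0,0,0]]';python3 -m creep '[[0,0,3,0,0,0,0],[0,0,3,0,0,0,0],[0,0,2,0,0,0,0],[0,0,1,0,0,0,0],[0,0,0,0,0,0,0],[0,0,0,0,0,0,0]]'
```

```text
t: 42.53
eef_pos: [0.6448, -0.1834, 0.1695]
tool_rot: [[1.0, 0.031, 0.001], [0.031, -1.0, 0.003], [0.001, -0.003, -1.0]]
wrist_force: [-0.0, 0.5, -0.1]
opening: 0.005
grasp_force: 0.0
t: 43.37
eef_pos: [0.5716, -0.1847, 0.1651]
tool_rot: [[0.999, 0.032, 0.0], [0.032, -0.999, 0.003], [0.0, -0.003, -1.0]]
wrist_force: [0.4, 0.4, 0.7]
opening: -0.0
grasp_force: 0.0
t: 44.2
eef_pos: [0.5271, -0.1863, 0.0998]
tool_rot: [[0.999, 0.032, -0.001], [0.032, -0.999, 0.002], [-0.0, -0.002, -1.0]]
wrist_force: [-0.1, -0.1, 0.3]
opening: -0.003
grasp_force: 0.1
t: 44.7
eef_pos: [0.5272, -0.1862, 0.0909]
tool_rot: [[0.999, 0.032, 0.0], [0.032, -0.999, 0.002], [0.0, -0.002, -1.0]]
wrist_force: [-1.0, -0.3, -0.5]
opening: 0.001
grasp_force: 0.0
```

```bash
python3 -m creep '[[0,0,2,0,0,0,0],[0,0,1,0,0,0,0],[0,0,0,0,0,0,0],[0,0,0,0,0,0,0]]';python3 -m creep '[[0,0,2,0,0,0,0],[0,0,1,0,0,0,0],[0,0,0,0,0,0,0],[0,0,0,0,0,0,0]]'; python3 -m creep '[[0,0,-4,0,0,0,0],[0,0,-15,0,0,0,0],[0,0,-25,0,0,0,0],[0,0,-30,0,0,0,0],[0,0,-30,0,0,0,0],[0,0,-30,0,0,0,0],[0,0,-30,0,0,0,0],[0,0,-25,0,0,0,0],[15,13,0,0,0,0,0],[20,17,0,0,0,0,0]]'; python3 -m creep '[[20,17,0,0,0,0,0],[20,17,0,0,0,0,0],[20,17,0,0,0,0,0],[20,17,0,0,0,0,0],[20,17,0,0,0,0,0],[18,17,0,0,0,0,0],[0,0,0,0,0,0,0],[0,0,0,0,0,0,0]]'; python3 -c "
from h import *
go([.685,-.313,.167],down(-88))"
```

```text
t: 45.03
eef_pos: [0.5274, -0.1864, 0.0888]
tool_rot: [[0.999, 0.032, 0.001], [0.032, -0.999, 0.003], [0.001, -0.003, -1.0]]
wrist_force: [-3.5, 1.1, 13.2]
opening: -0.001
grasp_force: 6.8
t: 45.37
eef_pos: [0.5275, -0.1868, 0.088]
tool_rot: [[0.999, 0.032, 0.001], [0.032, -0.999, 0.004], [0.001, -0.004, -1.0]]
wrist_force: [-16.4, 7.2, 42.8]
opening: -0.002
grasp_force: 22.2
t: 46.2
eef_pos: [0.5648, -0.2134, 0.2757]
tool_rot: [[0.999, 0.038, 0.004], [0.038, -0.999, 0.005], [0.004, -0.005, -1.0]]
wrist_force: [0.3, 0.6, 1.4]
opening: -0.001
grasp_force: 0.0
t: 46.87
eef_pos: [0.6841, -0.315, 0.2722]
tool_rot: [[1.0, 0.031, -0.002], [0.031, -1.0, 0.002], [-0.002, -0.002, -1.0]]
wrist_force: [-0.3, -0.4, -0.0]
opening: 0.0
grasp_force: 0.0
shift mm (current tool axes) [  1.1  -1.8 105.2] rotvec [-0.1   0.11 -0.22] | eef [ 0.6841 -0.315   0.2722] t 46.87
```

```bash
python3 -m creep '[[0,0,20,0,0,0,0],[0,-1,22,0,0,0,0],[0,0,22,0,0,0,0],[0,0,22,0,0,0,0],[0,0,19,0,0,0,0],[-8,0,0,0,0,0,0],[-10,0,0,0,0,0,0],[-10,0,0,0,0,0,0],[-5,0,0,0,0,0,0],[0,0,0,0,0,0,0]]'; python3 -m creep '[[-8,0,-2,0,0,0,0],[-8,0,-2,0,0,0,0],[-8,0,-2,0,0,0,0],[-7,0,-1,0,0,0,0],[-11,0,1,0,0,0,0],[-11,0,1,0,0,0,0],[-10,0,4,0,0,0,0],[-11,0,4,0,0,0,0],[0,0,0,0,0,0,0],[0,0,0,0,0,0,0]]';python3 -m creep '[[-9,0,8,0,0,0,0],[-9,0,8,0,0,0,0],[-7,0,8,0,0,0,0],[-7,0,9,0,0,0,0],[-5,0,10,0,0,0,0],[-4,0,10,0,0,0,0],[-3,0,7,0,0,0,0],[-1,0,5,0,0,0,0],[0,0,0,0,0,0,0],[0,0,0,0,0,0,0]]';python3 -m creep '[[0,0,3,0,0,0,0],[0,0,3,0,0,0,0],[0,0,3,0,0,0,0],[0,0,2,0,0,0,0],[0,0,0,0,0,0,0],[0,0,0,0,0,0,0]]'
```

```text
t: 47.7
eef_pos: [0.65, -0.3137, 0.1702]
tool_rot: [[1.0, 0.031, 0.001], [0.031, -1.0, 0.002], [0.001, -0.002, -1.0]]
wrist_force: [0.4, 0.1, 0.5]
opening: -0.003
grasp_force: 0.0
t: 48.53
eef_pos: [0.5768, -0.3158, 0.1658]
tool_rot: [[0.999, 0.032, 0.0], [0.032, -0.999, 0.003], [0.0, -0.003, -1.0]]
wrist_force: [0.4, 0.0, -0.8]
opening: 0.001
grasp_force: 0.0
t: 49.37
eef_pos: [0.5323, -0.3171, 0.1004]
tool_rot: [[0.999, 0.032, -0.001], [0.032, -0.999, 0.002], [-0.0, -0.002, -1.0]]
wrist_force: [1.0, -0.2, 0.5]
opening: -0.0
grasp_force: 0.1
t: 49.87
eef_pos: [0.5324, -0.317, 0.0895]
tool_rot: [[0.999, 0.033, -0.0], [0.033, -0.999, 0.002], [-0.0, -0.002, -1.0]]
wrist_force: [0.2, -0.5, -0.6]
opening: -0.003
grasp_force: 0.0
```

```bash
python3 -m creep '[[0,0,2,0,0,0,0],[0,0,2,0,0,0,0],[0,0,0,0,0,0,0],[0,0,0,0,0,0,0]]';python3 -m creep '[[0,0,2,0,0,0,0],[0,0,1,0,0,0,0],[0,0,0,0,0,0,0],[0,0,0,0,0,0,0]]'; python3 -m creep '[[0,0,-4,0,0,0,0],[0,0,-15,0,0,0,0],[0,0,-25,0,0,0,0],[0,0,-30,0,0,0,0],[0,0,-30,0,0,0,0],[0,0,-30,0,0,0,0],[0,0,-30,0,0,0,0],[0,0,-30,0,0,0,0],[0,0,-10,0,0,-6.6,0],[0,0,0,0,0,-6.6,0]]'; python3 -m creep '[[0,0,0,0,0,-6.6,0],[0,0,0,0,0,-6.6,0],[0,0,0,0,0,-6.6,0],[0,0,0,0,0,-6.6,0],[0,0,0,0,0,-6.6,0],[0,0,0,0,0,-6.6,0],[0,0,0,0,0,-6.6,0],[0,0,0,0,0,-6.6,0],[0,0,0,0,0,-6.6,0],[0,0,0,0,0,-6.6,0]]';  python3 -m creep '[[0,0,0,0,0,-6.6,0],[0,0,0,0,0,-6.6,0],[0,0,0,0,0,-6.6,0],[0,0,0,0,0,-5.4,0],[0,0,0,0,0,0,0],[0,0,0,0,0,0,0]]'; python3 -c "
from h import *
print(manip.get_obs()['joint_positions'])
go([.4945,.4233,.28],down(16.5))"
```

```text
t: 50.2
eef_pos: [0.5326, -0.3176, 0.0885]
tool_rot: [[0.999, 0.032, 0.002], [0.032, -0.999, 0.003], [0.002, -0.003, -1.0]]
wrist_force: [-9.1, 7.4, 30.1]
opening: 0.001
grasp_force: 15.0
t: 50.53
eef_pos: [0.5327, -0.3181, 0.0878]
tool_rot: [[0.999, 0.032, 0.003], [0.032, -0.999, 0.004], [0.003, -0.004, -1.0]]
wrist_force: [-17.1, 13.4, 54.6]
opening: -0.004
grasp_force: 27.2
t: 51.37
eef_pos: [0.5331, -0.3187, 0.2902]
tool_rot: [[0.964, 0.264, 0.004], [0.264, -0.964, -0.0], [0.004, 0.001, -1.0]]
wrist_force: [0.1, -0.3, -0.2]
opening: 0.0
grasp_force: 0.0
t: 52.2
eef_pos: [0.5322, -0.3177, 0.287]
tool_rot: [[0.15, 0.989, 0.0], [0.989, -0.15, 0.002], [0.002, -0.0, -1.0]]
wrist_force: [0.7, -0.7, 0.2]
opening: 0.002
grasp_force: 0.0
t: 52.7
eef_pos: [0.5322, -0.3178, 0.2869]
tool_rot: [[-0.277, 0.961, 0.0], [0.961, 0.277, 0.002], [0.002, 0.001, -1.0]]
wrist_force: [0.2, -0.2, -0.1]
opening: 0.003
grasp_force: 0.0
[-0.1637  0.3099  0.8113  1.4889 -0.2269  1.4403  0.9338]
shift mm (current tool axes) [722.6 168.8   8.5] rotvec [ 0.04 -0.12 -0.44] | eef [ 0.5322 -0.3178  0.2869] t 52.7
```

```bash
python3 -m creep '[[24,5.6,0,0,0,0,0],[24,5.6,0,0,0,0,0],[24,5.6,0,0,0,0,0],[24,5.6,0,0,0,0,0],[24,5.6,0,0,0,0,0],[24,5.6,0,0,0,0,0],[24,5.6,0,0,0,0,0],[24,5.6,0,0,0,0,0],[24,5.6,0,0,0,0,0],[24,5.6,0,0,0,0,0]]'; python3 -m creep '[[24,5.6,0,0,0,0,0],[24,5.6,0,0,0,0,0],[24,5.6,0,0,0,0,0],[24,5.6,0,0,0,0,0],[24,5.6,0,0,0,0,0],[24,5.6,0,0,0,0,0],[24,5.6,0,0,0,0,0],[24,5.6,0,0,0,0,0],[24,5.6,0,0,0,0,0],[24,5.6,0,0,0,0,0]]'; python3 -m creep '[[24,5.6,0,0,0,0,0],[24,5.6,0,0,0,0,0],[24,5.6,0,0,0,0,0],[24,5.6,0,0,0,0,0],[24,5.6,0,0,0,0,0],[24,5.6,0,0,0,0,0],[24,5.6,0,0,0,0,0],[24,5.6,0,0,0,0,0],[24,5.6,0,0,0,0,0],[20,5,0,0,0,0,0]]'; python3 -c "
from h import *
print(manip.get_obs()['joint_positions'])
go([.4945,.4233,.28],down(16.5))
s=eyes.get_image('side'); np.save('pics/s9.npy',s); m,l,b=blobs(s,(105,120,30),(130,255,255),20)
for i,q,c in b: print('side',q,c.round(),loc('side',c,.089), cv2.minAreaRect(np.argwhere(l==i)[:,::-1].astype(np.float32)))
for h in ((.6027,-.183),(.605,-.249),(.6073,-.315)): print(proj('side',[[h[0]-.097,h[1]-.003,.089],[h[0]-.05,h[1]-.002,.089]]).round(1).tolist())
"
```

```text
t: 53.53
eef_pos: [0.5186, -0.0705, 0.2873]
tool_rot: [[-0.276, 0.961, 0.0], [0.961, 0.276, 0.003], [0.002, 0.001, -1.0]]
wrist_force: [1.3, 0.3, 0.1]
opening: 0.001
grasp_force: 0.0
t: 54.37
eef_pos: [0.5053, 0.1757, 0.2878]
tool_rot: [[-0.276, 0.961, -0.0], [0.961, 0.276, 0.003], [0.003, 0.001, -1.0]]
wrist_force: [1.1, 0.0, 0.7]
opening: 0.001
grasp_force: 0.0
t: 55.2
eef_pos: [0.492, 0.4185, 0.2881]
tool_rot: [[-0.277, 0.961, -0.001], [0.961, 0.277, 0.002], [0.002, 0.0, -1.0]]
wrist_force: [-0.8, -0.1, 0.5]
opening: 0.002
grasp_force: 0.0
[-1.0076  0.3077  0.3069  1.4014 -0.0944  1.4454 -0.4219]
shift mm (current tool axes) [3.9 3.7 8.1] rotvec [ 0.01 -0.13 -0.42] | eef [0.492  0.4185 0.2881] t 55.2
side 1707 [29. 83.] [-0.058   0.5746  0.089 ] ((29.732511520385742, 82.23236846923828), (63.70314407348633, 40.361793518066406), 76.20051574707031)
side 818 [273. 250.] [ 0.5499 -0.1867  0.089 ] ((272.9432067871094, 250.19992065429688), (18.854724884033203, 46.23391342163086), 79.28687286376953)
side 888 [281. 277.] [ 0.5522 -0.2534  0.089 ] ((281.30767822265625, 276.5384826660156), (20.003849029541016, 47.460105895996094), 78.69007110595703)
side 1048 [290. 306.] [ 0.5531 -0.3193  0.089 ] ((290.01922607421875, 305.5961608886719), (21.96500587463379, 50.00960922241211), 78.69007110595703)
[[252.8, 253.3], [274.4, 249.4]]
[[259.8, 279.8], [282.5, 275.5]]
[[267.6, 309.0], [291.4, 304.3]]
```

```bash
python3 -m creep '[[4,4,20,0,0,-0.4,0],[0,0,25,0,0,0,0],[0,0,25,0,0,0,0],[0,0,25,0,0,0,0],[0,0,20,0,0,0,0],[0,0,11,0,0,0,0],[-12,0,0,0,0,0,0],[-12,0,0,0,0,0,0],[-12,0,0,0,0,0,0],[0,0,0,0,0,0,0]]'; python3 -m creep '[[-10,0,-2,0,0,0,0],[-10,0,-2,0,0,0,0],[-10,0,-2,0,0,0,0],[-9,0,-2,0,0,0,0],[-9,0,1,0,0,0,0],[-9,0,1,0,0,0,0],[-9,0,1,0,0,0,0],[-9,0,3,0,0,0,0],[-9,0,3,0,0,0,0],[-8,0,4,0,0,0,0]]'; python3 -c "
from h import *
print(manip.get_obs()['wrist_force']);go([.52+.284*.039,.337-.959*.039,.1565],down(16.5))"
```

```text
t: 56.08
eef_pos: [0.5085, 0.3835, 0.1643]
tool_rot: [[-0.281, 0.96, 0.003], [0.96, 0.281, 0.003], [0.002, 0.003, -1.0]]
wrist_force: [1.0, -0.5, 0.4]
opening: -0.0
grasp_force: 0.0
t: 56.92
eef_pos: [0.5322, 0.2982, 0.1566]
tool_rot: [[-0.286, 0.958, -0.0], [0.958, 0.286, 0.002], [0.002, 0.0, -1.0]]
wrist_force: [-0.1, 0.7, 0.1]
opening: -0.0
grasp_force: 0.2
[-0.1169  0.6969  0.1354]
shift mm (current tool axes) [ 1.6 -0.7  0.1] rotvec [ 0.02 -0.13  0.14] | eef [0.5322 0.2982 0.1566] t 56.92
```

```bash
python3 -m creep '[[-11,0,8,0,0,0,0],[-10,0,9,0,0,0,0],[-9,0,10,0,0,0,0],[-8,0,11,0,0,0,0],[-6,0,12,0,0,0,0],[-5,0,13,0,0,0,0],[-2,0,9,0,0,0,0],[0,0,7,0,0,0,0],[0,0,0,0,0,0,0],[0,0,0,0,0,0,0]]';python3 -m creep '[[0,0,3,0,0,0,0],[0,0,3,0,0,0,0],[0,0,2,0,0,0,0],[0,0,0,0,0,0,0],[0,0,0,0,0,0,0]]';python3 -m creep '[[0,0,2,0,0,0,0],[0,0,0,0,0,0,0],[0,0,0,0,0,0,0]]';python3 -m creep '[[0,0,2,0,0,0,0],[0,0,0,0,0,0,0],[0,0,0,0,0,0,0]]'
```

```text
t: 57.75
eef_pos: [0.5462, 0.2511, 0.0775]
tool_rot: [[-0.287, 0.958, -0.001], [0.958, 0.287, 0.002], [0.002, -0.0, -1.0]]
wrist_force: [-0.1, 0.1, -0.1]
opening: -0.0
grasp_force: 0.1
t: 58.17
eef_pos: [0.5466, 0.251, 0.0701]
tool_rot: [[-0.287, 0.958, 0.0], [0.958, 0.287, 0.003], [0.003, 0.001, -1.0]]
wrist_force: [-0.7, -0.3, -0.6]
opening: 0.0
grasp_force: 0.0
t: 58.42
eef_pos: [0.5464, 0.2507, 0.0677]
tool_rot: [[-0.287, 0.958, -0.0], [0.958, 0.287, 0.002], [0.002, 0.0, -1.0]]
wrist_force: [-0.2, 0.6, 0.7]
opening: -0.003
grasp_force: 0.0
t: 58.67
eef_pos: [0.5467, 0.2508, 0.067]
tool_rot: [[-0.287, 0.958, 0.0], [0.958, 0.287, 0.003], [0.003, 0.001, -1.0]]
wrist_force: [-3.3, -1.9, 11.7]
opening: -0.003
grasp_force: 5.7
```

```bash
python3 -m creep '[[0,0,2,0,0,0,0],[0,0,1,0,0,0,0],[0,0,0,0,0,0,0],[0,0,0,0,0,0,0]]';python3 -m creep '[[0,0,-4,0,0,0,0],[0,0,-10,0,0,0,0],[0,0,-20,0,0,0,0],[0,0,-30,0,0,0,0],[0,0,-30,0,0,0,0],[0,0,-30,0,0,0,0],[0,0,-30,0,0,0,0],[0,0,-30,0,0,0,0],[-25,0,-25,0,0,0,0],[-25,0,-25,0,0,0,0]]';python3 -m creep '[[-25,0,0,0,0,0,0],[-25,0,0,0,0,0,0],[-25,0,0,0,0,0,0],[-25,0,0,0,0,0,0],[-25,0,0,0,0,0,0],[0,0,0,0,0,0,0],[0,0,0,0,0,0,0]]'; python3 -c "
from h import *
a=eyes.get_image('side');b=eyes.get_image('top');w=eyes.get_image('wrist')
for n,im in(('side',a),('top',b),('wrist',w)):
  m,l,bb=blobs(im,(40,80,50),(85,255,255),40)
  for i,q,c in bb: print(n,'green',q,c.round(1),loc(n,c,.067)[:2])
  m,l,bb=blobs(im,(8,120,80),(25,255,255),4)
  for i,q,c in bb: print(n,'brass/orange',q,c.round(1),loc(n,c,.065)[:2])
h=np.array([.52,.337]);d=np.array([.284,-.959])
for ang in(0,.06,.15):
  P=[*(h+d*(.074*np.cos(ang)+.003*np.sin(ang))),.064+.074*np.sin(ang)+.003]; T=[*(h+d*.129*np.cos(ang)),.067+.129*np.sin(ang)]
  print(ang,[proj(n,[P,T]).round(1).tolist() for n in('side','top','wrist')])
go([.5,.0,.3])
"
```

```text
t: 59.0
eef_pos: [0.5471, 0.2509, 0.0665]
tool_rot: [[-0.286, 0.958, 0.001], [0.958, 0.286, 0.004], [0.004, 0.002, -1.0]]
wrist_force: [-14.4, -6.3, 35.8]
opening: -0.002
grasp_force: 17.8
t: 59.83
eef_pos: [0.5604, 0.2032, 0.2985]
tool_rot: [[-0.29, 0.957, 0.0], [0.957, 0.29, 0.003], [0.003, 0.001, -1.0]]
wrist_force: [0.5, -0.1, -0.8]
opening: 0.001
grasp_force: 0.0
t: 60.42
eef_pos: [0.597, 0.0805, 0.2967]
tool_rot: [[-0.283, 0.959, 0.0], [0.959, 0.283, 0.002], [0.002, 0.001, -1.0]]
wrist_force: [0.0, 0.3, 0.4]
opening: 0.002
grasp_force: 0.0
side green 164 [237.7 125.2] [0.5459 0.2722]
side green 1369 [279.8 200.8] [ 0.5996 -0.0331]
side brass/orange 162 [205.7   4.1] [0.542  1.0764]
side brass/orange 8 [249.1 146.1] [0.5624 0.1792]
side brass/orange 100 [295.6 184.9] [0.6506 0.0129]
side brass/orange 196 [175.6 201.9] [0.3532 0.0132]
side brass/orange 116 [346.  200.4] [ 0.7574 -0.0609]
side brass/orange 4 [249.5 257.5] [ 0.4995 -0.1789]
side brass/orange 6 [256.5 284. ] [ 0.5022 -0.246 ]
side brass/orange 6 [277.  294.5] [ 0.5383 -0.2778]
side brass/orange 5 [263.6 313.2] [ 0.5036 -0.3128]
top green 1161 [255. 178.] [0.5995 0.0008]
top brass/orange 27 [262.7 124.9] [ 0.738  -0.0214]
top brass/orange 104 [240.2 158.7] [0.6501 0.0368]
wrist green 1187 [258.   13.3] [0.5474 0.2687]
wrist green 4288 [257.6 184.3] [0.6102 0.0625]
wrist brass/orange 298 [ 86.3 146.1] [0.3642 0.0457]
wrist brass/orange 144 [281.3 206.8] [0.6547 0.0389]
0 [[[236.4, 126.7], [244.9, 137.9]], [[146.5, 203.5], [168.3, 196.8]], [[252.4, 14.0], [252.2, 63.5]]]
0.06 [[[236.3, 125.5], [244.8, 135.6]], [[146.0, 203.3], [167.5, 196.3]], [[252.4, 12.8], [252.2, 62.2]]]
0.15 [[[236.1, 123.6], [244.5, 132.1]], [[145.0, 202.9], [165.9, 195.6]], [[252.4, 10.3], [252.2, 59.3]]]
shift mm (current tool axes) [ -52.4 -116.5   -3.8] rotvec [0. 0. 0.] | eef [0.5965 0.0837 0.2964] t 60.57
```

```bash
python3 -c "
from h import *
print(manip.finish_job())"
```

```text
the job is handed in; nothing more can be done
None
```

I handed the job in, but I could not confirm that the pellets are in the pot: all five left the tray over it, and I saw none in the pot or on the bench before I shut the lid. The empty tray is back on its mat, both vials are down in wells, and the lid and all three covers were pressed onto their stops (36–55 N) and look shut.

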